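# Rack the dispensing barrels and sort the bench

### The job

Clear the bench after the repair: lay every amber dispensing barrel in a slot of the aluminium rack, pushed fully down with its flange in the groove behind the slotted plate, and put the solder reels in the flat teal-rimmed tray and the screwdrivers flat in the white card box. When all the barrels are in, swing the rack's keeper fully down over them to lock them. Leave the blower and the marker pen where they are.

Things in the scene. Friction and masses are not known exactly. Their poses are not given: they have to be found in the camera images.
- barrel_rack: Aluminium rack, grey base 125 x 216 mm, fixed. Origin: on the bench under its middle; x from the robot to the hinge side, y across, z up. Three upright plates across it: nose plate (x = -37 to -31 mm) and slotted plate (x = 35 to 41), tops 66 mm high, both with three slots open at the top; plain rear plate (face at x = 51, 66 mm high, lip leaning back). The groove for flanges is 41 to 51.
- slot_1 (a point): The rack's left (+y) slot: where the middle of a seated barrel lies (rack frame 0, 65, 45 mm), axes as the rack's. The slot is 27 mm wide in the slotted plate (29 in the nose plate), its floor 33 mm above the bench, its mouth bevelled 5 mm at 45 degrees each side. Between these plates (x = -31 to 35 mm) nothing stands above 8 mm, so fingers fit on both sides of a barrel.
- slot_2 (a point): The rack's middle slot: where the middle of a seated barrel lies (rack frame 0, 0, 45 mm), axes as the rack's. The slot is 27 mm wide in the slotted plate (29 in the nose plate), its floor 33 mm above the bench, its mouth bevelled 5 mm at 45 degrees each side. Between these plates (x = -31 to 35 mm) nothing stands above 8 mm, so fingers fit on both sides of a barrel.
- slot_3 (a point): The rack's right (-y) slot: where the middle of a seated barrel lies (rack frame 0, -65, 45 mm), axes as the rack's. The slot is 27 mm wide in the slotted plate (29 in the nose plate), its floor 33 mm above the bench, its mouth bevelled 5 mm at 45 degrees each side. Between these plates (x = -31 to 35 mm) nothing stands above 8 mm, so fingers fit on both sides of a barrel.
- keeper (a joint): The rack's keeper: a bow of 8 mm steel bar, 212 mm wide, its crossbar 49 mm from the hinge line. 0 = closed, crossbar over the barrels (rack x = 20, z = 66 mm, just above seated ones; bars the slots); grows as it swings up and back, 1.2 = stop, nearly upright (crossbar at x = 64, z = 99 mm). Stiff hinge (0.04 Nm, 1 to 2 N at the tab): stays where it is left.
- keeper_tab (a point): Free end of the keeper's black thumb tab (10 mm wide), which stands 28 mm out from the crossbar's axis between the left and middle slots (rack y = 32 mm): it points towards the robot when the keeper is open, down when closed. Pressing it down from above closes the keeper.
- keeper_hinge (a point): Middle of the keeper's hinge line, which runs along rack y (rack frame 66, 0, 50 mm).
- barrel_1_mid (a point): Amber dispensing barrel, 50 g: round body 24 mm across, 90 mm long; at one end a white nozzle cap (11 mm across, 14 mm long), at the other an oval flange (42 mm wide, 26 high, 4 thick), on whose flat it lies without rolling. This point: on its axis at mid-length, 13 mm up when lying; x points along the axis to the flange; nozzle end at x = -60 mm. May be absent.
- barrel_1_flange (a point): Centre of that barrel's flange, on the axis 46 mm from its middle. May be absent.
- barrel_2_mid (a point): Amber dispensing barrel, 50 g: round body 24 mm across, 90 mm long; at one end a white nozzle cap (11 mm across, 14 mm long), at the other an oval flange (42 mm wide, 26 high, 4 thick), on whose flat it lies without rolling. This point: on its axis at mid-length, 13 mm up when lying; x points along the axis to the flange; nozzle end at x = -60 mm. May be absent.
- barrel_2_flange (a point): Centre of that barrel's flange, on the axis 46 mm from its middle. May be absent.
- barrel_3_mid (a point): Amber dispensing barrel, 50 g: round body 24 mm across, 90 mm long; at one end a white nozzle cap (11 mm across, 14 mm long), at the other an oval flange (42 mm wide, 26 high, 4 thick), on whose flat it lies without rolling. This point: on its axis at mid-length, 13 mm up when lying; x points along the axis to the flange; nozzle end at x = -60 mm. May be absent.
- barrel_3_flange (a point): Centre of that barrel's flange, on the axis 46 mm from its middle. May be absent.
- small_reel_mid (a point): Small solder reel with grey-white flanges, standing on a flange: 33 mm across, 20 mm high. This point: its centre, 10 mm above the bench. May be absent.
- big_reel_mid (a point): Larger solder reel with tan flanges, standing on a flange: 43 mm across (the solid to grip is 36 mm across), 28 mm high, in the open plastic tray near the robot (155 x 200 mm, walls 32 mm high, floor 3 mm above the bench). This point: its centre, half-way up. May be absent.
- driver_a_mid (a point): Thin screwdriver with a red handle, lying flat: 99 mm long along its y, 10 mm thick. This point: the middle of its length, 5 mm above the bench. May be absent.
- driver_b_mid (a point): Thin screwdriver with a purple handle, lying flat in the open plastic tray near the robot (155 x 200 mm, walls 32 mm high, floor 3 mm above the bench): 106 mm long along its y, 10 mm thick. This point: the middle of its length, 5 mm above what it lies on. May be absent.
- reel_tray: Flat tray with a white base and a teal rim, fixed: 83 mm (x) by 136 mm (y), 14 mm high, rim 3 mm wide, inner floor 3 mm above its origin, which lies under its centre on a 3 mm mat.
- driver_box: Open white card box, fixed: 72 mm (x) by 146 mm (y), 30 mm high, walls 2 mm, inner floor 2 mm above its origin, which lies under its centre on a 3 mm mat.
- air_blower: Black ribbed blower, 43 mm across, 48 mm high; bystander. Origin at the middle of its underside.
- marker_pen: White and blue marker pen, lying, 11 x 120 x 12 mm; bystander. Origin at the middle of its underside.

How it is judged:
At the end, for the whole second after the job is handed in: Each barrel: middle within 8 mm of a slot seat, flange centre in the groove (41 to 51 mm along rack x). Reel centres inside the teal-rimmed tray, below 43 mm. Drivers inside the white box, middle below 33 mm, level within 0.27 rad. Keeper within 0.12 rad of closed ((distance between barrel_1_mid and slot_1 below 0.008 m or distance between barrel_1_mid and slot_2 below 0.008 m or distance between barrel_1_mid and slot_3 below 0.008 m) and x of barrel_1_flange in the frame of barrel_rack between 0.041 and 0.051 m and (distance between barrel_2_mid and slot_1 below 0.008 m or distance between barrel_2_mid and slot_2 below 0.008 m or distance between barrel_2_mid and slot_3 below 0.008 m) and x of barrel_2_flange in the frame of barrel_rack between 0.041 and 0.051 m and (distance between barrel_3_mid and slot_1 below 0.008 m or distance between barrel_3_mid and slot_2 below 0.008 m or distance between barrel_3_mid and slot_3 below 0.008 m) and x of barrel_3_flange in the frame of barrel_rack between 0.041 and 0.051 m and x of small_reel_mid in the frame of reel_tray between -0.038 and 0.038 m and y of small_reel_mid in the frame of reel_tray between -0.065 and 0.065 m and height (world z) of each of small_reel_mid, big_reel_mid below 0.043 m and x of big_reel_mid in the frame of reel_tray between -0.038 and 0.038 m and y of big_reel_mid in the frame of reel_tray between -0.065 and 0.065 m and x of driver_a_mid in the frame of driver_box between -0.034 and 0.034 m and y of driver_a_mid in the frame of driver_box between -0.071 and 0.071 m and height (world z) of each of driver_a_mid, driver_b_mid below 0.033 m and angle between driver_a_mid's own y axis and vertical between 1.3 and 1.84 rad and x of driver_b_mid in the frame of driver_box between -0.034 and 0.034 m and y of driver_b_mid in the frame of driver_box between -0.071 and 0.071 m and angle between driver_b_mid's own y axis and vertical between 1.3 and 1.84 rad and value of joint keeper below 0.12 rad); the robot touches nothing.
It fails at once if the blower is pushed more than 3 cm away (distance of air_blower from where it was at the start of the episode above 0.03 m).
It fails at once if the marker pen is pushed more than 3 cm away (distance of marker_pen from where it was at the start of the episode above 0.03 m).
Of barrel_1, barrel_2, barrel_3 only 2 to 3 are there at a start; the rules pass over those that are not, and their reading is None.
Of small_reel, big_reel, driver_a, driver_b only 3 to 4 are there at a start; the rules pass over those that are not, and their reading is None.
At some moment in a run one of small_reel, driver_a, barrel_1, barrel_2, barrel_3 may be knocked a few centimetres aside while the robot is not near it.
Once in a run the grip may slacken for a moment while it holds something.
It also fails if it takes over 208 s, if anything falls off the work surface, if the arm or the gripper's body presses on something with over 40 N, if the wrist force passes 120 N, or if a joint passes its speed limit or range.

### The arm

A 7-joint arm with a two-finger parallel gripper is mounted at the origin on a cart in front of the work surface, level with it; the furniture and walls round the work are solid. World frame = base frame: x ahead of the robot, y to its left, z up, the work surface at z = 0. Lengths are in m, angles in rad, forces in N, time in s.
With the tool pointing down it reaches from about 0.425 to 1.025 m from the base axis. Payload 9.4 kg.
Tool frame: the origin (TCP) lies midway between the tips of the shut fingers; the grasp point (between the pads) lies 19 mm behind it; z points along the fingers, y is the line along which they close (so a half turn about z gives the same grasp; the last joint's range is limited). The gripper opens to 85 mm and grips with 20 to 120 N. Pads are 22 mm wide; open, the fingers measure 114 mm over their backs; the gripper's body (76 mm by 85 mm) begins 54 mm behind the grasp point. The pads swing forward as they close: fully open they stand 13 mm farther back than shut.
Start: joints at [-1.394, 0.599, -0.003, 1.599, 0.002, 0.943, -0.08], TCP at [0.182, 0.702, 0.231] pointing down, gripper open.
Joint ranges: [-2.57, 2.57], [-0.35, 1.97], [-1.29, 1.29], [0.11, 2.56], [-1.05, 4.19], [0.11, 1.86], [-2.63, 2.63]. Speed limits (rad/s): [2.22, 2.22, 3.01, 3.01, 3.14, 3.14, 3.14].

### API

Orientations are given as a unit quaternion [x, y, z, w].
In Python, from rig import state, get_image, calibration, close_job gives the robot as it stands. The module is installed in compiled form; this text tells all that it offers.
- The arm moves only by the tool play_rows, never from a script. Its argument "motion" is a list of rows, each a list of 7 numbers: the turn, a rotation vector about the world's x, y, z in rad, then the shift along the world's x, y, z in m, then the closure in counts, from 0 (fully open) to 255 (shut). A call has 1 to 20 rows; each row shifts and turns the commanded pose from where the row before left it; what a row does not reach is not made up. A row lasts 1/12 s, in which the tool goes at most 41.7 mm and 7.16 degrees, less where a joint would pass 70% of its speed; a pose out of reach is approached as far as the arm can. A call with a gripper value outside its range is refused whole. The fingers move at their own pace and stop on an object; "newtons" is the grip in N (left out, the last holds). Time passes only in rows, so rows that do not move let the fingers close. It gives the time, the measured TCP pose, the force, the opening and the grip force at its end, in the units of the state.
- state(): the state, without advancing time (a new reading comes with each control period).
- get_image(name): name is "scene" or "top" or "wrist"; returns the picture (480x640x3 uint8, red, green, blue); there is no depth.
- calibration(name): a dict with "vfov" (degrees; the focal length in pixels is half the picture's height over the tangent of half this angle, whatever the lens; pixels are square), "cx", "cy" (the principal point, pixels), "k1" (the pictures are not rectified: a ray, as slopes to the right and down, at radius r is drawn at 1 + k1 r^2 times it, then the intrinsics apply), "R" (3x3) and "t" (3): a world point X has camera coordinates R X + t; the wrist camera has in their place "hand_eye" (4x4, takes a point from camera to tool coordinates, whose origin is the TCP and whose axes are the flange's). Camera axes: x right, y down, z forward; pixel columns grow to the right and rows downward; lengths in m; the calibration is good to about 2 mm. A picture is of the moment at which its call begins: read the wrist's pose just before it. calibration takes no time and is no camera call.
- close_job(): hands the job in; it is judged then, once.
The state is a dict: "time_s": time; "q": joint angles; "dq": joint speeds; "joint_torque": joint torques, N m; "eef_pos": TCP position; "eef_rot": TCP orientation; "contact_force": force on the tool from outside, world axes, zero at the start; "ft_torque": the same for the moment, N m; "gripper_width": finger opening in m; "gripper_force": force on a finger pad.
Only numpy, scipy, OpenCV 4.12 (cv2) and the standard library are available. Lean on these libraries where they do the work, as an engineer would, in place of code of your own. Each camera call takes 0.05 s, during which the arm holds its last target. There are 200 camera calls.

## Working session

There is one attempt and no reset: what is moved stays moved. The work goes in short steps, Python scripts to look and compute and a tool call to move; the robot and the scene stay as the last step left them, time stands still between calls to the robot, and variables do not carry over. Pictures are saved under pics/ and viewed, at most 14 in all, crops included, and the job is handed in when it is done.

Besides the shell and the picture viewer there is one more tool, called after "Emit:" as name(argument=value, ...) on one line, values as JSON. play_rows: Moves the arm, as the interface text tells. Its arguments: {"type":"object","properties":{"motion":{"type":"array","items":{"type":"array","items":{"type":"number"}}},"newtons":{"type":"number"}},"required":["motion"]}

```bash
mkdir -p pics; cat > h.py <<'E'
import numpy as np, cv2
from rig import state, get_image, calibration, close_job
from scipy.spatial.transform import Rotation as Rn
def cam(name, st=None):
    c=calibration(name); f=240/np.tan(np.radians(c["vfov"])/2)
    if "R" in c: R=np.array(c["R"]);t=np.array(c["t"])
    else:
        st=st or state(); H=np.array(c["hand_eye"]); W=np.eye(4)
        W[:3,:3]=Rn.from_quat(st["eef_rot"]).as_matrix(); W[:3,3]=st["eef_pos"]
        M=np.linalg.inv(W@H); R=M[:3,:3]; t=M[:3,3]
    return dict(f=f,cx=c["cx"],cy=c["cy"],k1=c["k1"],R=R,t=t)
def ray(c,uv):
    K=np.array([[c["f"],0,c["cx"]],[0,c["f"],c["cy"]],[0,0,1.]])
    p=cv2.undistortPoints(np.array(uv,float).reshape(-1,1,2),K,np.array([c["k1"],0,0,0,0.])).reshape(-1,2)
    d=np.c_[p,np.ones(len(p))]@c["R"]
    return -c["R"].T@c["t"],d
def onz(c,uv,z):
    o,d=ray(c,uv); return o+d*((z-o[2])/d[:,2])[:,None]
def proj(c,X):
    X=np.atleast_2d(X)@c["R"].T+c["t"]; s=X[:,:2]/X[:,2:]; r2=(s**2).sum(1,keepdims=True)
    return s*(1+c["k1"]*r2)*c["f"]+[c["cx"],c["cy"]]
def shot(name,fn=None):
    st=state(); im=get_image(name)[:,:,::-1].copy()
    if fn: cv2.imwrite("pics/"+fn,im)
    return im,cam(name,st)
E
python3 - <<'E'
from h import *
s=state(); print(s)
for n in("scene","top","wrist"):
    im,c=shot(n,n+"0.png"); print(n,c["f"],c["k1"],-c["R"].T@c["t"])
E
```

```text
{'time_s': 0.0, 'q': array([-1.39369504,  0.60010564, -0.00256013,  1.60013535,  0.00178454,
        0.94290896, -0.07979172]), 'dq': array([ 0.0006564 ,  0.00137743,  0.00083847,  0.00020597, -0.00064401,
       -0.00017678,  0.00065084]), 'joint_torque': array([ 2.16158724e-04, -7.76457882e+01,  1.56497620e+00, -2.58006907e+01,
        1.23737330e-02,  8.97625781e-03,  1.26211225e-05]), 'eef_pos': array([0.1819192 , 0.7013113 , 0.23042883]), 'eef_rot': array([ 1.26524746e-01,  9.91963147e-01, -7.76571126e-04, -3.82054212e-05]), 'contact_force': array([ 0.6380011 ,  0.39724094, -0.32931134]), 'ft_torque': array([-0.06593767,  0.00044037,  0.00435643]), 'gripper_force': 0.0, 'gripper_width': 0.08534075980713222}
scene 602.8687446644096 -0.0673916594217224 [-0.11536682 -0.53719535  1.01829981]
top 599.9561414833114 -0.04606577359479705 [0.34195677 0.09388007 1.28947706]
wrist 428.08239163370246 -0.09616355145774962 [0.11316732 0.72111738 0.3722485 ]
```

View pics/top0.png

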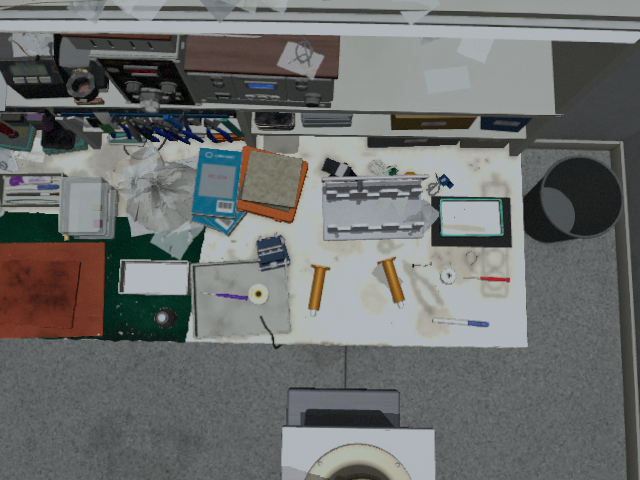

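View pics/scene0.png

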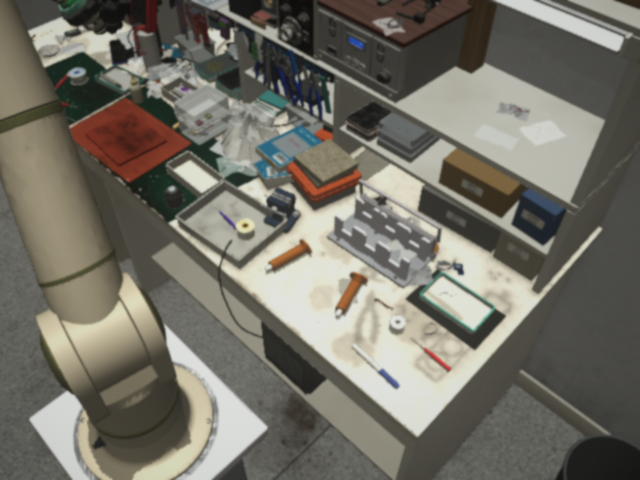

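The top view shows two barrels at (318,290) and (391,281), flanges up the picture (+x). The rack is at (373,208), reel tray (471,218), white box (154,277), red driver (490,279), small reel (448,275), big reel (258,294) and purple driver (228,296). The pen is at (460,323) and the blower at (164,317).

```bash
cat >> h.py <<'E'
def masks(im):
    h=cv2.cvtColor(im,cv2.COLOR_BGR2HSV); r=lambda a,b: cv2.inRange(h,np.array(a),np.array(b))
    return dict(amber=r((8,150,90),(20,255,255)),red=r((0,150,100),(6,255,255))|r((174,150,100),(180,255,255)),
      purple=r((120,90,50),(155,255,255)),teal=r((75,100,60),(95,255,255)))
def blobs(m,amin):
    cs,_=cv2.findContours(m,cv2.RETR_EXTERNAL,cv2.CHAIN_APPROX_NONE)
    return [c for c in cs if cv2.contourArea(c)>amin]
def axis(c,cm,z):
    P=onz(cm,c.reshape(-1,2),z)[:,:2].astype(np.float32); (cx,cy),(w,h),a=cv2.minAreaRect(P)
    if w<h: w,h,a=h,w,a+90
    return np.round([cx,cy,w,h,((a+90)%180)-90],4)
E
python3 - <<'E'
from h import *
im,cm=shot("top")
ms=masks(im)
for k,z in dict(amber=.013,red=.005,purple=.008,teal=.017).items():
    for c in blobs(ms[k],25):
        u=c.reshape(-1,2).mean(0)
        if u[1]>120: print(k,u.round(),axis(c,cm,z))
for n,uv,z in [("sreel",(448,275),.02),("breel",(258,294),.031),("box",[(119,260),(190,262),(187,295),(120,294)],.033),("ptray",[(193,263),(291,262),(290,334),(193,338)],.032),("rack",[(324,177),(424,177)],.066)]:
    print(n,onz(cm,uv,z).round(3).tolist())
o=cv2.resize(im[130:350,180:530],None,fx=2.25,fy=2.25,interpolation=cv2.INTER_CUBIC); cv2.imwrite("pics/c1.png",o)
E
```

```text
amber [317. 285.] [ 0.4402  0.0894  0.0925  0.0369 -7.1335]
amber [392. 277.] [ 0.4583 -0.0698  0.0927  0.0362 16.9822]
amber [280. 200.] [  0.6613   0.1922   0.1434   0.127  -14.3295]
amber [249. 162.] [  0.7095   0.2516   0.113    0.0596 -39.4184]
red [ 80. 332.] [ 3.39300e-01  5.92600e-01  5.61000e-02  2.32000e-02 -8.51276e+01]
red [ 78. 315.] [ 0.371   0.5999  0.0344  0.018  -1.0171]
red [ 53. 324.] [ 3.57100e-01  6.58800e-01  9.18000e-02  6.38000e-02 -8.85809e+01]
red [ 16. 316.] [ 3.67000e-01  7.38000e-01  6.82000e-02  5.13000e-02 -8.48547e+01]
red [495. 279.] [ 4.65600e-01 -2.92800e-01  6.09000e-02  6.60000e-03  8.73799e+01]
red [ 49. 254.] [4.97400e-01 6.76700e-01 4.22000e-02 3.29000e-02 3.55382e+01]
red [ 32. 257.] [ 0.4904  0.7096  0.0912  0.0522 42.7256]
red [ 12. 252.] [5.07500e-01 7.59800e-01 4.12000e-02 2.81000e-02 3.14733e+01]
red [  6. 274.] [0.466  0.7584 0.1151 0.0465 5.5353]
red [ 84. 280.] [0.4348 0.597  0.1871 0.088  3.0077]
purple [232. 296.] [4.18500e-01 2.72700e-01 6.67000e-02 6.60000e-03 8.47984e+01]
purple [ 16. 181.] [ 6.65000e-01  7.63800e-01  2.85000e-02  2.00000e-02 -7.02176e+01]
teal [472. 217.] [ 5.98000e-01 -2.41100e-01  1.37100e-01  8.38000e-02 -8.88508e+01]
teal [ 21. 142.] [7.64200e-01 7.67800e-01 6.62000e-02 5.70000e-02 8.18687e+01]
sreel [[0.47, -0.188, 0.02]]
breel [[0.422, 0.214, 0.031]]
box [[0.488, 0.511, 0.033], [0.487, 0.36, 0.033], [0.417, 0.363, 0.033], [0.416, 0.504, 0.033]]
ptray [[0.485, 0.353, 0.032], [0.491, 0.146, 0.032], [0.341, 0.145, 0.032], [0.328, 0.346, 0.032]]
rack [[0.668, 0.08, 0.066], [0.672, -0.13, 0.066]]
```

View pics/c1.png

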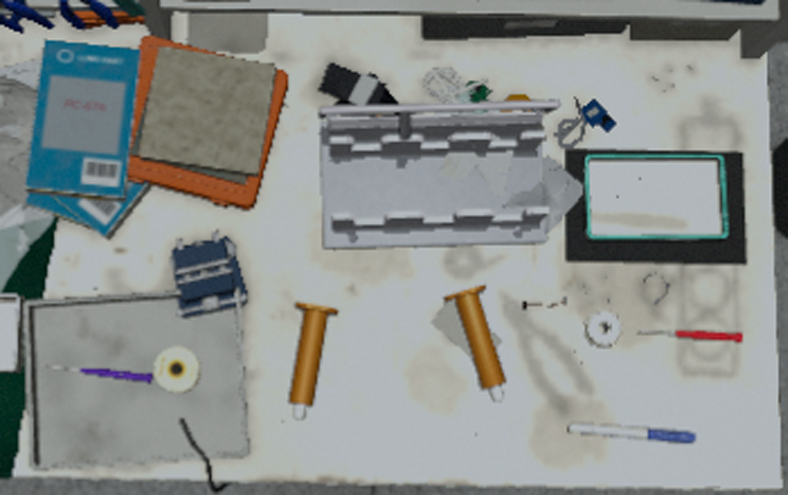

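Emit:
play_rows(motion=[[0,0,-0.1005,0.0184,-0.0315,0.0014,0],[0,0,-0.1005,0.0184,-0.0315,0.0014,0],[0,0,-0.1005,0.0184,-0.0315,0.0014,0],[0,0,-0.1005,0.0184,-0.0315,0.0014,0],[0,0,-0.1005,0.0184,-0.0315,0.0014,0],[0,0,-0.1005,0.0184,-0.0315,0.0014,0],[0,0,-0.1005,0.0184,-0.0315,0.0014,0],[0,0,-0.1005,0.0184,-0.0315,0.0014,0],[0,0,-0.1005,0.0184,-0.0315,0.0014,0],[0,0,-0.1005,0.0184,-0.0315,0.0014,0],[0,0,-0.1005,0.0184,-0.0315,0.0014,0],[0,0,-0.1005,0.0184,-0.0315,0.0014,0],[0,0,-0.1005,0.0184,-0.0315,0.0014,0],[0,0,-0.1005,0.0184,-0.0315,0.0014,0],[0,0,0,0,0,0,100],[0,0,0,0,0,0,100]], newtons=40)

```text
time_s: 1.53
eef_pos: [0.4405, 0.259, 0.2512]
eef_rot: [0.739, 0.673, 0.0, 0.0]
contact_force: [-0.5, 0.5, -0.3]
gripper_width: 0.0637
gripper_force: 0.0
```

```bash
cat >> h.py <<'E'
def yaw():
    s=state(); R=Rn.from_quat(s["eef_rot"]).as_matrix(); return s["eef_pos"].round(4), round(np.degrees(np.arctan2(R[1,1],R[0,1])),2), R[:,2].round(3)
E
python3 - <<'E'
from h import *
print(yaw(),state()["gripper_width"],state()["time_s"])
im,cm=shot("wrist","w1.png")
for c in blobs(masks(im)["purple"],60): print(c.reshape(-1,2).mean(0),axis(c,cm,.008))
E
```

```text
(array([0.4405, 0.259 , 0.2512]), np.float64(-5.37), array([ 0.001, -0.   , -1.   ])) 0.06371168361475713 1.5333
[293.60377358 178.22012579] [4.1960e-01 2.7550e-01 6.8200e-02 7.4000e-03 8.3822e+01]
```

View pics/w1.png

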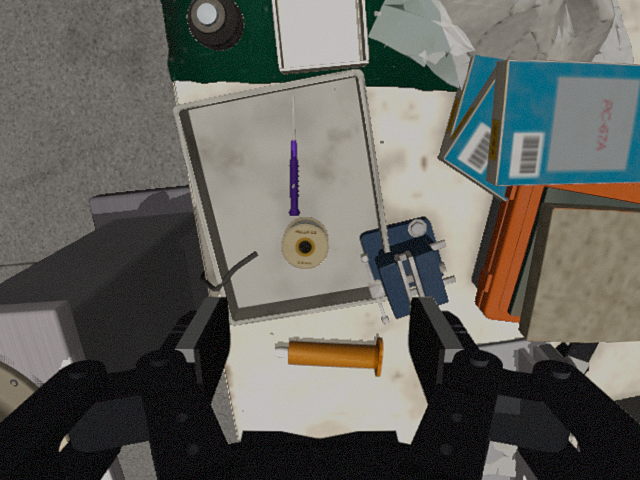

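Wrist view: purple driver handle end (294,214), tip (294,97); big reel (305,243); blue vise at (405,265) beside the tray; box edge at the top; blower (215,20).

Emit:
play_rows(motion=[[0,0,-0.007,-0.003,0.004,-0.033,100],[0,0,0,-0.003,0.004,-0.033,100],[0,0,0,-0.003,0.004,-0.033,100],[0,0,0,-0.003,0.004,-0.033,100],[0,0,0,-0.003,0.004,-0.033,100],[0,0,0,-0.003,0.004,-0.033,100],[0,0,0,-0.002,0.002,-0.033,100],[0,0,0,0,0,-0.008,100],[0,0,0,0,0,-0.007,100],[0,0,0,0,0,0,255],[0,0,0,0,0,0,255],[0,0,0,0,0,0,255],[0,0,0,0,0,0,255],[0,0,0,0,0,0,255],[0,0,0,0,0,0,255],[0,0,0,0,0,0.01,255],[0,0,0,0,0,0.04,255],[0,0,0,0,0,0.04,255]], newtons=40)

```text
time_s: 3.08
eef_pos: [0.4188, 0.2859, 0.0959]
eef_rot: [0.741, 0.672, -0.002, -0.0]
contact_force: [-0.3, 1.3, -0.6]
gripper_width: 0.0083
gripper_force: 39.3
```

```bash
python3 - <<'E'
from h import *
print(yaw(),state()["gripper_width"],state()["time_s"])
im,cm=shot("wrist","w2.png")
for c in blobs(masks(im)["purple"],60): print(c.reshape(-1,2).mean(0),axis(c,cm,.1))
im,cm=shot("top")
h=cv2.cvtColor(im,cv2.COLOR_BGR2HSV); m=cv2.inRange(h,np.array((0,0,165)),np.array((180,50,255)))[225:340,90:191].copy()
for c in blobs(m,500): print(axis(c+[90,225],cm,.005),cv2.boundingRect(c+[90,225]))
E
```

```text
(array([0.4188, 0.2859, 0.0959]), np.float64(-5.6), array([-0.003, -0.002, -1.   ])) 0.008317440846063536 3.0833
[318.52112676 345.67042254] [4.17200e-01 2.74400e-01 6.95000e-02 9.00000e-03 8.48707e+01]
```

View pics/w2.png

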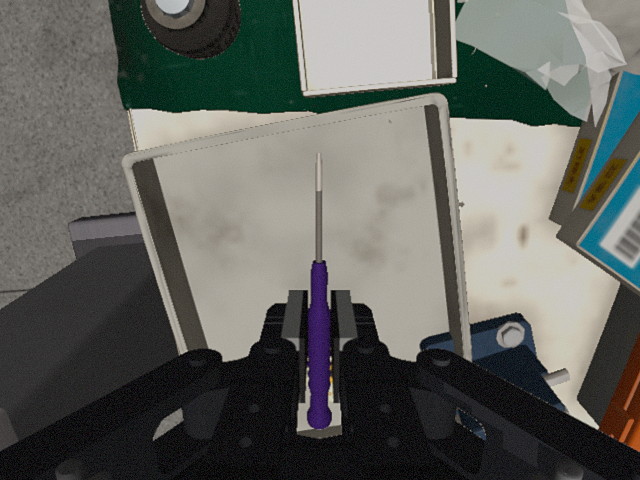

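Driver held, centred between the pads along the image's vertical. Box near corners at (304,96) and (456,81).

Emit:
play_rows(motion=[[0,0,0.019,0.004,0.028,0.006,255],[0,0,0.019,0.004,0.028,0.006,255],[0,0,0.019,0.004,0.028,0.006,255],[0,0,0.019,0.004,0.028,0.006,255],[0,0,0.019,0.004,0.028,0.006,255],[0,0,0,0,0,0,255],[0,0,0,0,0,0,255]])

```text
time_s: 3.77
eef_pos: [0.4392, 0.4285, 0.1257]
eef_rot: [0.707, 0.707, 0.001, -0.0]
contact_force: [0.6, -1.2, -0.4]
gripper_width: 0.0078
gripper_force: 39.3
```

```bash
python3 - <<'E'
from h import *
cm2=None
print(yaw(),state()["gripper_width"],state()["time_s"])
im,cm=shot("wrist","w3.png")
E
```

```text
(array([0.4392, 0.4285, 0.1257]), np.float64(0.04), array([ 0.001,  0.001, -1.   ])) 0.007821761111071013 3.7667
```

View pics/w3.png

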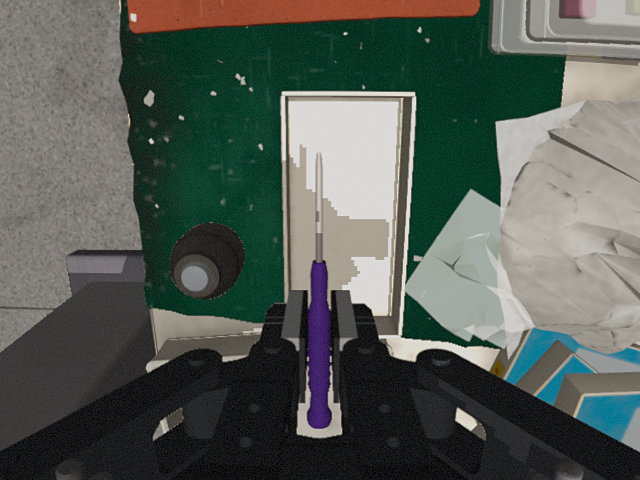

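Driver over the box. Box far rim corners are at (282,93) and (415,93), near right corner at about (403,338).

```bash
python3 - <<'E'
from h import *
cm=cam("wrist")
print(onz(cm,[(282,93),(415,93),(403,338)],.033).round(4)); print(onz(cm,[(319,152),(319,425)],.129).round(4))
E
```

```text
[[0.4201 0.5093 0.033 ]
 [0.4902 0.5094 0.033 ]
 [0.4913 0.3651 0.033 ]]
[[0.4395 0.4871 0.129 ]
 [0.4393 0.3814 0.129 ]]
```

Emit:
play_rows(motion=[[0,0,0,0.003,0.003,-0.034,255],[0,0,0,0.002,0,-0.034,255],[0,0,0,0,0,-0.034,255],[0,0,0,0,0,-0.009,255],[0,0,0,0,0,-0.006,255],[0,0,0,0,0,0,255],[0,0,0,0,0,0,190],[0,0,0,0,0,0,190],[0,0,0,0,0,0,190],[0,0,0,0,0,0,190]])

```text
time_s: 4.65
eef_pos: [0.4456, 0.4298, 0.0088]
eef_rot: [0.708, 0.706, 0.001, 0.0]
contact_force: [2.9, -0.5, 1.1]
gripper_width: 0.022
gripper_force: 1.2
```

Emit:
play_rows(motion=[[0,0,0,0,0,0.025,190],[0,0,0,0,0,0.04,190],[0,0,0,0,0,0.04,60],[0,0,0,-0.003,-0.025,0.025,60],[0,0,0,-0.003,-0.035,0.01,60],[0,0,0,-0.003,-0.035,0,60],[0,0,0,-0.003,-0.035,0,60],[0,0,0,-0.003,-0.035,0,60],[0,0,0,-0.001,-0.035,0,60],[0,0,0,0,0,0,60]])

```text
time_s: 5.48
eef_pos: [0.4274, 0.223, 0.1485]
eef_rot: [0.71, 0.704, -0.001, 0.0]
contact_force: [-1.0, -0.9, 0.3]
gripper_width: 0.0653
gripper_force: 0.0
```

```bash
python3 - <<'E'
from h import *
print(yaw(),state()["gripper_width"],state()["time_s"])
cm=cam("wrist",dict(eef_pos=[.4405,.259,.2512],eef_rot=Rn.from_matrix(np.array([[np.sin(np.radians(5.37)),np.cos(np.radians(5.37)),0],[np.cos(np.radians(5.37)),-np.sin(np.radians(5.37)),0],[0,0,-1]])).as_quat()))
print(onz(cm,[(305,243),(362,235),(390,318),(385,325)],.031).round(4))
im,c2=shot("wrist","w4.png")
g=cv2.cvtColor(im,cv2.COLOR_BGR2HSV); m=cv2.inRange(g,np.array((20,40,140)),np.array((35,255,255)))
for c in blobs(m,300): print(axis(c,c2,.031),cv2.boundingRect(c))
im,c2=shot("top")
m=cv2.inRange(cv2.cvtColor(im,cv2.COLOR_BGR2HSV),np.array((120,90,50)),np.array((155,255,255)))
for c in blobs(m,20): print("purple",axis(c,c2,.01))
E
```

```text
(array([0.4274, 0.223 , 0.1485]), np.float64(-0.5), array([-0.002, -0.002, -1.   ])) 0.06531965817179355 5.4833
[[0.4247 0.2207 0.031 ]
 [0.4754 0.2233 0.031 ]
 [0.4964 0.1397 0.031 ]
 [0.4914 0.1328 0.031 ]]
[ 4.23900e-01  2.17500e-01  3.94000e-02  3.89000e-02 -6.95943e+01] (283, 208, 62, 61)
purple [ 4.44200e-01  4.20400e-01  5.18000e-02  6.40000e-03 -8.88683e+01]
purple [ 6.6450e-01  7.6280e-01  2.8500e-02  2.0000e-02 -7.0218e+01]
```

Emit:
play_rows(motion=[[0,0,0,-0.0035,-0.0045,-0.033,60],[0,0,0,0,0,-0.033,60],[0,0,0,0,0,-0.033,60],[0,0,0,0,0,-0.033,60],[0,0,0,0,0,-0.0105,60],[0,0,0,0,0,0,60],[0,0,0,0,0,0,255],[0,0,0,0,0,0,255],[0,0,0,0,0,0,255],[0,0,0,0,0,0,255],[0,0,0,0,0,0,255],[0,0,0,0,0,0.01,255],[0,0,0,0,0,0.03,255],[0,0,0,0,0,0.04,255],[0,0,0,0,0,0.04,255],[0,0,0,0,0,0.04,255],[0,0,0,0,0,0,255]], newtons=50)

```text
time_s: 7.0
eef_pos: [0.4273, 0.2261, 0.1722]
eef_rot: [0.708, 0.706, 0.005, 0.0]
contact_force: [0.6, 0.6, -1.4]
gripper_width: 0.0342
gripper_force: 50.2
```

Emit:
play_rows(motion=[[0,0,0,0.0122,-0.0358,0,255],[0,0,0,0.0122,-0.0358,0,255],[0,0,0,0.0122,-0.0358,0,255],[0,0,0,0.0122,-0.0358,0,255],[0,0,0,0.0122,-0.0358,0,255],[0,0,0,0.0122,-0.0358,0,255],[0,0,0,0.0122,-0.0358,0,255],[0,0,0,0.0122,-0.0358,0,255],[0,0,0,0.0122,-0.0358,0,255],[0,0,0,0.0122,-0.0358,0,255],[0,0,0,0.0122,-0.0358,0,255],[0,0,0,0.0122,-0.0358,0,255],[0,0,0,0.0122,-0.0358,0,255],[0,0,0,0.0122,-0.0358,0,255],[0,0,0,0,0,0,255],[0,0,0,0,0,0,255],[0,0,0,0,0,0,255]])

```text
time_s: 8.42
eef_pos: [0.5952, -0.2753, 0.1655]
eef_rot: [0.708, 0.706, 0.0, -0.001]
contact_force: [0.3, 0.5, -1.2]
gripper_width: 0.0339
gripper_force: 50.2
```

```bash
python3 - <<'E'
from h import *
print(yaw(),state()["gripper_width"],state()["time_s"])
im,cm=shot("wrist","w5.png")
for c in blobs(masks(im)["teal"],100): print(axis(c,cm,.017),cv2.boundingRect(c))
E
```

```text
(array([ 0.5952, -0.2753,  0.1655]), np.float64(-0.14), array([-0.001,  0.001, -1.   ])) 0.033916593786377874 8.4167
[ 5.99400e-01 -2.37900e-01  1.35400e-01  8.31000e-02 -8.87009e+01] (259, 60, 129, 202)
```

View pics/w5.png

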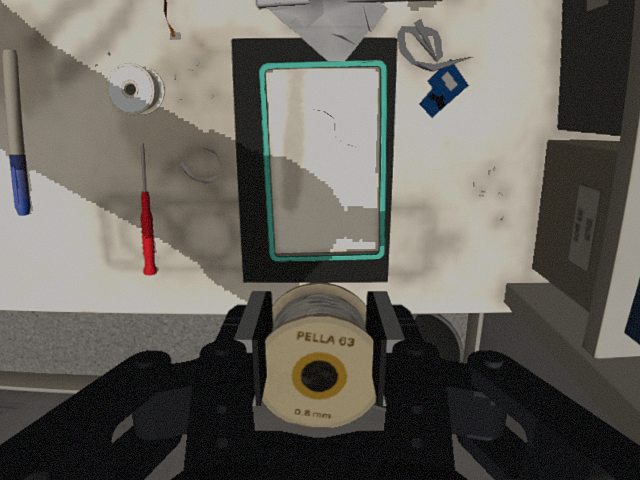

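Tray rim spans (259–388, 60–262); small reel at (133,88), red driver at (147,220), reel held squarely.

Emit:
play_rows(motion=[[0,0,0,0.004,0.004,-0.035,255],[0,0,0,0,0,-0.035,255],[0,0,0,0,0,-0.035,255],[0,0,0,0,0,-0.035,255],[0,0,0,0,0,-0.011,255],[0,0,0,0,0,-0.004,255],[0,0,0,0,0,0,255],[0,0,0,0,0,0,130],[0,0,0,0,0,0,130],[0,0,0,0,0,0,130],[0,0,0,0,0,0.02,130],[0,0,0,0,0,0.04,60],[0,0,0,0,0,0.04,60],[0,0,0,-0.03,0.01,0.03,60],[0,0,0,-0.035,0.01,0,60],[0,0,0,-0.035,0.01,0,60],[0,0,0,-0.03,0.01,0,60],[0,0,0,0,0,0,60],[0,0,0,0,0,0,60]])

```text
time_s: 10.05
eef_pos: [0.4704, -0.2321, 0.1403]
eef_rot: [0.708, 0.706, 0.0, 0.0]
contact_force: [0.9, 0.3, 0.2]
gripper_width: 0.0655
gripper_force: 0.0
```

```bash
python3 - <<'E'
from h import *
print(yaw(),state()["gripper_width"],state()["time_s"])
im,cm=shot("wrist","w6.png")
for c in blobs(masks(im)["red"],60): print("red",axis(c,cm,.006),cv2.boundingRect(c))
E
```

```text
(array([ 0.4704, -0.2321,  0.1403]), np.float64(-0.15), array([ 0.001,  0.   , -1.   ])) 0.0655383536831031 10.05
red [ 4.66500e-01 -2.89300e-01  6.44000e-02  8.70000e-03  8.77364e+01] (306, 260, 15, 84)
```

View pics/w6.png

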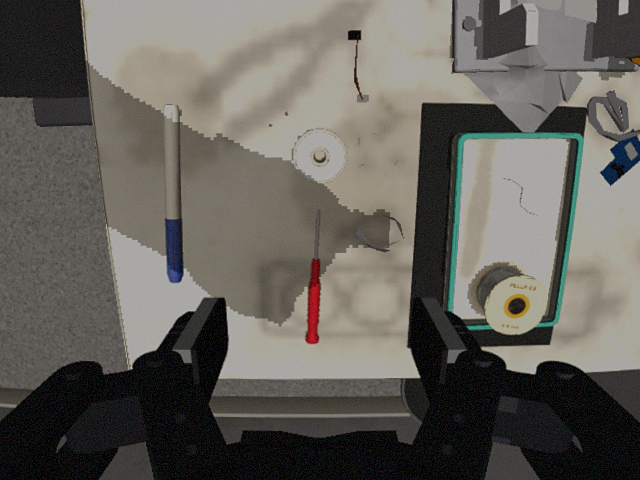

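Big reel sits in the tray (515,300). Small reel at (320,155), red driver handle (313,305) with tip (318,210), pen (174,195).

```bash
python3 - <<'E'
from h import *
cm=cam("wrist")
print(onz(cm,[(320,155)],.02).round(4)); print(onz(cm,[(318,209),(313,343)],.005).round(4))
E
```

```text
[[ 0.4732 -0.1853  0.02  ]]
[[ 0.4719 -0.2222  0.005 ]
 [ 0.4679 -0.3225  0.005 ]]
```

Emit:
play_rows(motion=[[0,0,0,0.0015,0.0228,-0.03,60],[0,0,0,0,0.0228,-0.03,60],[0,0,0,0,0,-0.03,60],[0,0,0,0,0,-0.03,60],[0,0,0,0,0,-0.012,60],[0,0,0,0,0,-0.005,60],[0,0,0,0,0,0,255],[0,0,0,0,0,0,255],[0,0,0,0,0,0,255],[0,0,0,0,0,0,255],[0,0,0,0,0,0,255],[0,0,0,0,0,0.01,255],[0,0,0,0,0,0.03,255],[0,0,0,0.02,-0.002,0.04,255],[0,0,0,0.035,-0.005,0.01,255],[0,0,0,0.035,-0.005,0,255],[0,0,0,0.035,-0.0065,0,255],[0,0,0,0.002,0,0,255],[0,0,0,0,0,0,255]])

```text
time_s: 11.68
eef_pos: [0.6002, -0.2048, 0.0902]
eef_rot: [0.707, 0.707, 0.0, 0.001]
contact_force: [-2.4, -0.1, -0.5]
gripper_width: 0.031
gripper_force: 49.8
```

Emit:
play_rows(motion=[[0,0,0,-0.001,0,-0.03,255],[0,0,0,0,0,-0.03,255],[0,0,0,0,0,-0.015,255],[0,0,0,0,0,-0.005,255],[0,0,0,0,0,0,255],[0,0,0,0,0,0,130],[0,0,0,0,0,0,130],[0,0,0,0,0,0,130],[0,0,0,0,0,0.02,130],[0,0,0,0,0,0.03,130],[0,0,0,0,0,0.04,100],[0,0,-0.01,-0.03,-0.019,0.03,100],[0,0,-0.01,-0.035,-0.019,0.01,100],[0,0,-0.01,-0.035,-0.019,0,100],[0,0,-0.005,-0.03,-0.018,0,100],[0,0,0,0,0,0,100],[0,0,0,0,0,0,100]])

```text
time_s: 13.1
eef_pos: [0.4686, -0.2795, 0.1371]
eef_rot: [0.721, 0.692, 0.0, 0.0]
contact_force: [1.1, 1.0, -0.5]
gripper_width: 0.0519
gripper_force: 0.0
```

```bash
python3 - <<'E'
from h import *
print(yaw(),state()["gripper_width"],state()["time_s"])
im,cm=shot("wrist","w7.png")
for c in blobs(masks(im)["red"],60): print("red",axis(c,cm,.006),cv2.boundingRect(c))
im,cm=shot("top","t7.png")
ms=masks(im)
for k,z in dict(amber=.013,red=.005).items():
    for c in blobs(ms[k],25):
        a=axis(c,cm,z)
        if a[1]<.15 : print(k,a)
E
```

```text
(array([ 0.4686, -0.2795,  0.1371]), np.float64(-2.34), array([ 0., -0., -1.])) 0.051858012940890076 13.1
red [ 4.66900e-01 -2.88900e-01  6.40000e-02  7.60000e-03  8.73012e+01] (311, 192, 12, 93)
amber [ 0.4183 -0.0571  0.0925  0.0358 12.1341]
amber [ 0.4402  0.0894  0.0925  0.0369 -7.1335]
red [ 4.65500e-01 -2.92800e-01  6.09000e-02  6.60000e-03  8.75898e+01]
```

Emit:
play_rows(motion=[[0,0,0,-0.0012,0,-0.035,100],[0,0,0,0,0,-0.035,100],[0,0,0,0,0,-0.035,100],[0,0,0,0,0,-0.02,100],[0,0,0,0,0,-0.007,100],[0,0,0,0,0,-0.003,100],[0,0,0,0,0,0,255],[0,0,0,0,0,0,255],[0,0,0,0,0,0,255],[0,0,0,0,0,0,255],[0,0,0,0,0,0,255],[0,0,0,0,0,0,255],[0,0,0,0,0,0.01,255],[0,0,0,0,0,0.03,255],[0,0,0,0,0,0.04,255],[0,0,0,0,0,0.04,255],[0,0,0,0,0,0.04,255],[0,0,0,0,0,0,255]])

```text
time_s: 14.7
eef_pos: [0.4715, -0.28, 0.1688]
eef_rot: [0.72, 0.694, 0.002, 0.005]
contact_force: [1.2, -0.1, -1.1]
gripper_width: 0.0079
gripper_force: 49.1
```

Emit:
play_rows(motion=[[0,0,0.002,0,0.0355,0,255],[0,0,0.002,0,0.0355,0,255],[0,0,0.002,0,0.0355,0,255],[0,0,0.002,0,0.0355,0,255],[0,0,0.002,0,0.0355,0,255],[0,0,0.002,0,0.0355,0,255],[0,0,0.002,0,0.0355,0,255],[0,0,0.002,0,0.0355,0,255],[0,0,0.002,0,0.0355,0,255],[0,0,0.002,0,0.0355,0,255],[0,0,0.002,0,0.0355,0,255],[0,0,0.002,0,0.0355,0,255],[0,0,0.002,0,0.0355,0,255],[0,0,0.002,0,0.0355,0,255],[0,0,0.002,0,0.0355,0,255],[0,0,0.002,0,0.0355,0,255],[0,0,0.002,0,0.0355,0,255],[0,0,0.002,0,0.0355,0,255],[0,0,0.002,0,0.0355,0,255],[0,0,0.002,0,0.0355,0,255]])

```text
time_s: 16.37
eef_pos: [0.4687, 0.4336, 0.1623]
eef_rot: [0.706, 0.708, 0.0, -0.0]
contact_force: [0.5, 0.3, -0.8]
gripper_width: 0.0076
gripper_force: 49.1
```

```bash
python3 - <<'E'
from h import *
print(yaw(),state()["gripper_width"],state()["time_s"])
im,cm=shot("wrist","w8.png")
for c in blobs(masks(im)["red"],60): print("red",axis(c,cm,.17),cv2.boundingRect(c))
for c in blobs(masks(im)["purple"],60): print("pur",axis(c,cm,.01),cv2.boundingRect(c))
print(yaw())
E
```

```text
(array([0.4687, 0.4336, 0.1623]), np.float64(0.19), array([ 0.   ,  0.001, -1.   ])) 0.007625270100143427 16.3667
red [4.69000e-01 4.24800e-01 6.41000e-02 8.70000e-03 8.95789e+01] (307, 266, 24, 158)
pur [4.45200e-01 4.15900e-01 6.86000e-02 8.90000e-03 8.90651e+01] (280, 195, 13, 92)
(array([0.4673, 0.4425, 0.1619]), np.float64(0.62), array([ 0.001,  0.006, -1.   ]))
```

View pics/w8.png

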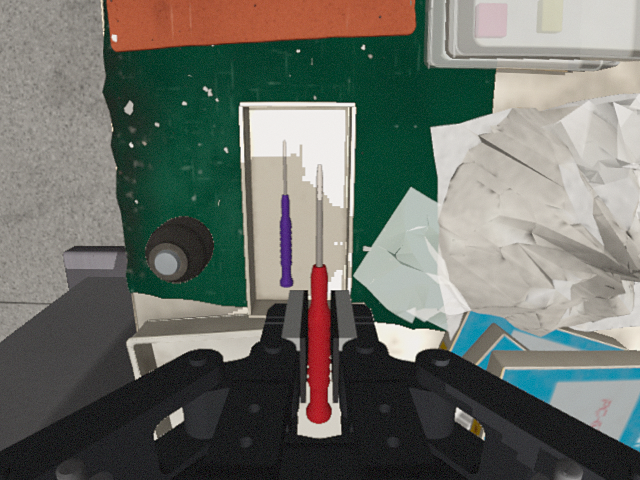

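Red driver held over the box; purple lies flat in it at (286,240).

Emit:
play_rows(motion=[[0,0,0,-0.005,0,0,255],[0,0,0,0,0,-0.03,255],[0,0,0,0,0,-0.035,255],[0,0,0,0,0,-0.035,255],[0,0,0,0,0,-0.03,255],[0,0,0,0,0,-0.01,255],[0,0,0,0,0,0,255],[0,0,0,0,0,0,255],[0,0,0,0,0,0,200],[0,0,0,0,0,0,200],[0,0,0,0,0,0,200],[0,0,0,0,0,0.02,200],[0,0,0,0,0,0.03,200],[0,0,0,0,0,0.04,60],[0,0,0,0,0,0.04,60],[0,0,0,0,0,0.04,60],[0,0,0,0,0,0,60]])

```text
time_s: 17.83
eef_pos: [0.4675, 0.4337, 0.1998]
eef_rot: [0.706, 0.708, 0.006, -0.0]
contact_force: [1.5, 0.6, -0.9]
gripper_width: 0.065
gripper_force: 0.0
```

```bash
python3 - <<'E'
from h import *
print(yaw(),state()["gripper_width"],state()["time_s"])
im,cm=shot("wrist","w9.png")
for c in blobs(masks(im)["red"],60): print("red",axis(c,cm,.01),cv2.boundingRect(c))
for c in blobs(masks(im)["purple"],60): print("pur",axis(c,cm,.01),cv2.boundingRect(c))
print(yaw())
E
```

```text
(array([0.4675, 0.4337, 0.1998]), np.float64(0.13), array([ 0.008,  0.009, -1.   ])) 0.06503009698243452 17.8333
red [ 4.66000e-01  4.21600e-01  6.35000e-02  8.20000e-03 -8.98767e+01] (310, 184, 11, 78)
pur [4.45100e-01 4.16100e-01 6.83000e-02 8.20000e-03 8.91305e+01] (284, 188, 11, 83)
(array([0.4661, 0.4333, 0.1966]), np.float64(0.17), array([ 0.006,  0.007, -1.   ]))
```

Emit:
play_rows(motion=[[0,0,-0.1212,-0.0016,-0.0243,0.003,60],[0,0,-0.1212,-0.0016,-0.0243,0.003,60],[0,0,-0.1212,-0.0016,-0.0243,0.003,60],[0,0,-0.1212,-0.0016,-0.0243,0.003,60],[0,0,-0.1212,-0.0016,-0.0243,0.003,60],[0,0,-0.1212,-0.0016,-0.0243,0.003,60],[0,0,-0.1212,-0.0016,-0.0243,0.003,60],[0,0,-0.1212,-0.0016,-0.0243,0.003,60],[0,0,-0.1212,-0.0016,-0.0243,0.003,60],[0,0,-0.1212,-0.0016,-0.0243,0.003,60],[0,0,-0.1212,-0.0016,-0.0243,0.003,60],[0,0,-0.1212,-0.0016,-0.0243,0.003,60],[0,0,-0.1212,-0.0016,-0.0243,0.003,60],[0,0,-0.1212,-0.0016,-0.0243,0.003,60],[0,0,0,0,0,0,60],[0,0,0,0,0,0,60],[0,0,0,0,0,0,60],[0,0,0,0,0,0,60]])

```text
time_s: 19.38
eef_pos: [0.4418, 0.0926, 0.233]
eef_rot: [0.998, -0.06, -0.0, -0.0]
contact_force: [-0.8, 0.3, -0.3]
gripper_width: 0.0651
gripper_force: 0.0
```

```bash
python3 - <<'E'
from h import *
print(yaw(),state()["gripper_width"],state()["time_s"])
im,cm=shot("wrist","w10.png")
for c in blobs(masks(im)["amber"],60): print("amb",axis(c,cm,.013),cv2.boundingRect(c))
np.save("cm10.npy",cm,allow_pickle=True)
print(yaw())
im,cm=shot("top")
for c in blobs(masks(im)["amber"],60): print("amb",axis(c,cm,.013))
E
```

```text
(array([0.4418, 0.0926, 0.233 ]), np.float64(-96.88), array([-0.,  0., -1.])) 0.06508934493333537 19.3833
amb [ 0.4175 -0.058   0.0973  0.0306  9.7685] (469, 146, 51, 109)
amb [ 0.4391  0.094   0.0962  0.0391 -8.4848] (298, 143, 48, 111)
amb [6.0590e-01 2.2610e-01 1.4450e-01 2.9600e-02 7.9998e+01] (47, 0, 174, 39)
(array([0.4418, 0.0926, 0.233 ]), np.float64(-96.89), array([-0.,  0., -1.]))
amb [ 0.4187 -0.0602  0.0921  0.036  16.2235]
amb [6.04800e-01 2.09100e-01 1.19900e-01 3.17000e-02 8.10158e+01]
amb [ 0.6694  0.1277  0.0963  0.0123 -7.9257]
amb [  0.7095   0.2516   0.113    0.0596 -39.4184]
```

View pics/w10.png

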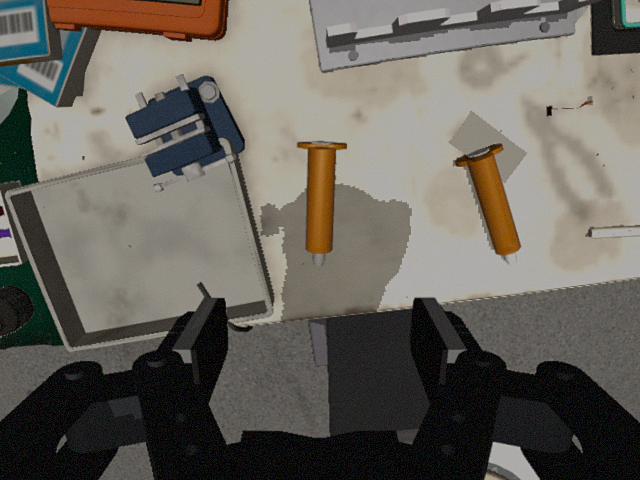

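Barrel 1 runs down column 320 from flange (321,146) to cap (319,262), aligned with the tool. Barrel 2 is at (490,205); the rack front edge runs from (322,70) to (580,38).

Emit:
play_rows(motion=[[0,0,0,-0.004,0.0005,-0.035,60],[0,0,0,0,0,-0.035,60],[0,0,0,0,0,-0.035,60],[0,0,0,0,0,-0.035,60],[0,0,0,0,0,-0.035,60],[0,0,0,0,0,-0.035,60],[0,0,0,0,0,-0.015,60],[0,0,0,0,0,-0.005,60],[0,0,0,0,0,0,60],[0,0,0,0,0,0,255],[0,0,0,0,0,0,255],[0,0,0,0,0,0,255],[0,0,0,0,0,0,255],[0,0,0,0,0,0,255],[0,0,0,0,0,0.01,255],[0,0,0,0,0,0.02,255],[0,0,0,0,0,0.03,255],[0,0,0,0,0,0.03,255],[0,0,0,0,0,0,255]])

```text
time_s: 21.07
eef_pos: [0.4392, 0.0916, 0.1103]
eef_rot: [0.998, -0.061, 0.002, 0.001]
contact_force: [0.4, -0.1, -1.1]
gripper_width: 0.0179
gripper_force: 44.8
```

```bash
python3 - <<'E'
from h import *
print(yaw(),state()["gripper_width"],state()["time_s"])
im,cm=shot("wrist","w11.png")
for c in blobs(masks(im)["amber"],400): print("amb",axis(c,cm,yaw()[0][2]+.01),cv2.boundingRect(c))
print(yaw())
E
```

```text
(array([0.4392, 0.0916, 0.1103]), np.float64(-96.96), array([ 0.003, -0.002, -1.   ])) 0.017895180061379443 21.0667
amb [ 0.4428  0.0887  0.0921  0.0288 -7.9546] (289, 182, 92, 242)
amb [4.57500e-01 1.50000e-03 5.45000e-02 1.77000e-02 1.61787e+01] (538, 160, 65, 155)
(array([0.439 , 0.0922, 0.1086]), np.float64(-96.88), array([ 0.003, -0.002, -1.   ]))
```

View pics/w11.png

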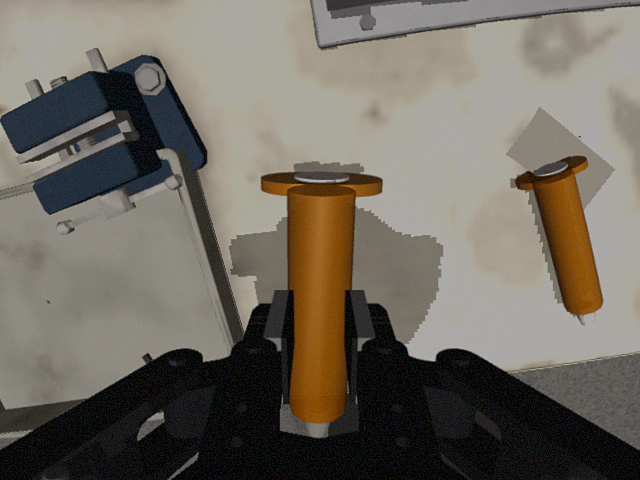

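Barrel 1 held straight: flange (321,184), cap (318,430). Now the rack's pose.

```bash
python3 - <<'E'
from h import *
print(yaw(), cam("wrist")["R"].shape)
p,_,_=yaw(); print("flange",onz(cam("wrist"),[(262,184),(382,184),(321,184)],p[2]+.010).round(4))
cm=cam("top"); im=cv2.imread("pics/t7.png")
print("front base",onz(cm,[(323.5,240),(423,239)],.004).round(4).tolist())
print("keeper ends",onz(cm,[(322,178.5),(429,176)],.099).round(4).tolist())
c10=np.load("cm10.npy",allow_pickle=True).item()
print("front base w10",onz(c10,[(322,70),(577,38)],.004).round(4).tolist())
E
```

```text
(array([0.439 , 0.0922, 0.1086]), np.float64(-96.88), array([ 0.003, -0.002, -1.   ])) (3, 3)
flange [[0.4904 0.1056 0.1186]
 [0.4859 0.0685 0.1186]
 [0.4882 0.0873 0.1186]]
front base [[0.5435, 0.0782, 0.004], [0.5496, -0.1379, 0.004]]
keeper ends [[0.6556, 0.0844, 0.099], [0.6651, -0.1345, 0.099]]
front base w10 [[0.5455, 0.0794, 0.004], [0.5509, -0.1375, 0.004]]
```

```bash
python3 - <<'E'
from h import *
c=cam("wrist"); print(c["R"].round(3), (-c["R"].T@c["t"]).round(4), calibration("wrist")["hand_eye"])
im=cv2.imread("pics/w11.png"); m=masks(im)["amber"]
o=-c["R"].T@c["t"]
for r in (205,240,275,300,340,380,405):
    x=np.where(m[r,230:420])[0]+230
    if len(x):
        _,d=ray(c,[(x[0],r),(x[-1],r)]); d/=np.linalg.norm(d,axis=1)[:,None]
        ang=np.arccos(d[0]@d[1]); D=.012/np.sin(ang/2); b=(d[0]+d[1]); b/=np.linalg.norm(b); print(r,x[0],x[-1],(o+b*D).round(4))
E
```

```text
[[-0.121 -0.993  0.002]
 [-0.953  0.116  0.278]
 [-0.276  0.032 -0.961]] [0.5097 0.0856 0.2505] [[-8.80777033e-04 -9.59750812e-01 -2.80851568e-01  7.13906991e-02]
 [ 9.99999547e-01 -7.44308320e-04 -5.92576788e-04 -1.67562380e-03]
 [ 3.59685894e-04 -2.80851963e-01  9.59751033e-01 -1.41769573e-01]
 [ 0.00000000e+00  0.00000000e+00  0.00000000e+00  1.00000000e+00]]
205 290 352 [0.475  0.0887 0.0878]
240 290 350 [0.4605 0.0909 0.0862]
275 290 349 [0.4462 0.0928 0.0876]
300 294 343 [0.4217 0.0962 0.0581]
340 295 343 [0.4009 0.0985 0.0604]
380 291 343 [0.3921 0.1005 0.0812]
405 291 339 [0.3707 0.1042 0.0715]
```

Emit:
play_rows(motion=[[0,0,0,0,0,-0.03,255],[0,0,0,0,0,-0.03,255],[0,0,0,0,0,-0.02,255],[0,0,0,0,0,-0.006,255],[0,0,0,0,0,0,255],[0,0,0,0,0,0,140],[0,0,0,0,0,0,140],[0,0,0,0,0,0,140],[0,0,0,0,0,-0.01,140],[0,0,0,0,0,-0.007,140],[0,0,0,0,0,-0.003,140],[0,0,0,0,0,0,140]], newtons=60)

```text
time_s: 22.12
eef_pos: [0.4413, 0.0917, 0.0033]
eef_rot: [0.998, -0.061, -0.003, 0.003]
contact_force: [-0.1, -0.5, 1.4]
gripper_width: 0.0386
gripper_force: 0.0
```

Emit:
play_rows(motion=[[0,0,0,0,0,0,255],[0,0,0,0,0,0,255],[0,0,0,0,0,0,255],[0,0,0,0,0,0,255],[0,0,0,0,0,0,255],[0,0,0,0,0,0,255]])

```text
time_s: 22.62
eef_pos: [0.4409, 0.0915, 0.0038]
eef_rot: [0.998, -0.061, -0.003, 0.002]
contact_force: [0.5, -0.4, 6.8]
gripper_width: 0.0218
gripper_force: 58.6
```

Emit:
play_rows(motion=[[0,0,0,0,0,0.01,255],[0,0,0,0,0,0.02,255],[0,0,0,0,0,0.03,255],[0,0,0,0,0,0.03,255],[0,0,0,0,0,0.03,255],[0,0,0,0,0,0.03,255],[0,0,0,0,0,0.03,255],[0,0,0.037,0.03,-0.015,0.01,255],[0,0,0.037,0.03,-0.015,0,255],[0,0,0.037,0.03,-0.015,0,255],[0,0,0.037,0.03,-0.015,0,255],[0,0,0,0,0,0,255],[0,0,0,0,0,0,255],[0,0,0,0,0,0,255],[0,0,0,0,0,0,255]])

```text
time_s: 23.87
eef_pos: [0.5594, 0.0322, 0.1931]
eef_rot: [1.0, 0.013, -0.004, 0.002]
contact_force: [1.0, -0.6, -1.0]
gripper_width: 0.0221
gripper_force: 59.0
```

```bash
python3 - <<'E'
from h import *
print(yaw(),state()["gripper_width"],state()["time_s"])
im,cm=shot("wrist","w12.png"); np.save("cm12.npy",cm,allow_pickle=True)
for c in blobs(masks(im)["amber"],1000): print(cv2.boundingRect(c), axis(c,cm,yaw()[0][2]+.01))
E
```

```text
(array([0.5594, 0.0322, 0.1931]), np.float64(-88.52), array([-0.008, -0.005, -1.   ])) 0.022087741970092875 23.8667
(255, 199, 131, 239) [0.5581 0.0343 0.0922 0.0409 0.4779]
(0, 0, 181, 197) [  0.6378   0.1074   0.0614   0.0493 -14.1351]
```

View pics/w12.png

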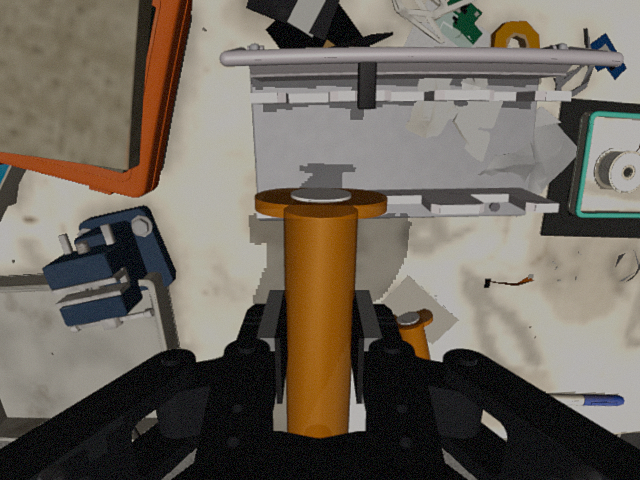

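Barrel now gripped fully (flange (321,200), 131 px wide). The crossbar spans (222,57)–(622,58), tab (367,85), slotted plate tops near row 97; small reel lies in the tray (625,170).

```bash
python3 - <<'E'
from h import *
cm=np.load("cm12.npy",allow_pickle=True).item(); im=cv2.imread("pics/w12.png"); g=cv2.cvtColor(im,cv2.COLOR_BGR2GRAY)
print("flange",onz(cm,[(255,200),(387,200),(321,200)],.2026).round(4).tolist())
print("bar",onz(cm,[(222,57),(622,58)],.099).round(4).tolist(),"tabtip",onz(cm,[(366,107)],.089).round(4).tolist())
for r in (94,97,100):
    x=(g[r,240:590]>205).astype(int); e=np.where(np.diff(x))[0]+241; print(r,e.tolist())
for col in (290,350,400,450,540): 
    x=np.where(g[85:112,col]>205)[0]+85; print(col,x.min() if len(x) else None,x.max() if len(x) else None)
cv2.imwrite("pics/c12.png",cv2.resize(im[40:225,215:615],None,fx=2,fy=2,interpolation=cv2.INTER_CUBIC))
E
```

```text
flange [[0.6036, 0.0552, 0.2026], [0.6046, 0.0137, 0.2026], [0.6041, 0.0345, 0.2026]]
bar [[0.6569, 0.0864, 0.099], [0.6668, -0.1301, 0.099]] tabtip [[0.6331, 0.0093, 0.089]]
94 []
97 []
100 []
290 None None
350 None None
400 None None
450 None None
540 None None
```

View pics/c12.png

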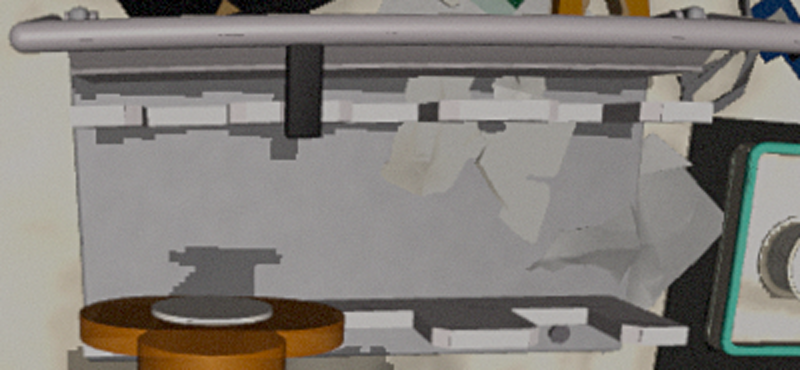

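```bash
python3 - <<'E'
from h import *
cm=np.load("cm12.npy",allow_pickle=True).item()
q=lambda x,y:(215+x/2,40+y/2)
P=onz(cm,[q(290,111),q(497,109),q(100,114),q(680,111),q(435,340),q(685,334)],.066); print(P.round(4).tolist())
# nose tooth tops: front edge 
B=onz(cm,[q(84,350),q(78,150)],.004);print(B.round(4).tolist())
m=(P[0]+P[1])/2; d=P[0]-P[1]; a=np.arctan2(-d[0],d[1]); print(np.degrees(a),np.hypot(*d[:2]))
for a in (a,np.radians(2)):
    X=np.array([np.cos(a),np.sin(a)]);Y=np.array([-np.sin(a),np.cos(a)]); o=m[:2]-.038*X; print("origin",o.round(4),"s1",(o+.065*Y).round(4),"s3",(o-.065*Y).round(4))
E
```

```text
[[0.6399, 0.0107, 0.066], [0.6429, -0.0525, 0.066], [0.6376, 0.0679, 0.066], [0.6456, -0.1112, 0.066], [0.5702, -0.04, 0.066], [0.5748, -0.1248, 0.066]]
[[0.5484, 0.0821, 0.004], [0.6257, 0.0834, 0.004]]
2.7778348743450536 0.06327820191408669
origin [ 0.6034 -0.0228] s1 [0.6003 0.0422] s3 [ 0.6066 -0.0877]
origin [ 0.6034 -0.0223] s1 [0.6012 0.0427] s3 [ 0.6057 -0.0872]
```

Emit:
play_rows(motion=[[0,0,0.0036,0.005,0.002,-0.0186,255],[0,0,0.0036,0.005,0.002,-0.0186,255],[0,0,0.0036,0.005,0.002,-0.0186,255],[0,0,0.0036,0.005,0.002,-0.0186,255],[0,0,0.0036,0.005,0.001,-0.0186,255],[0,0,0,0,0,0,255],[0,0,0,0,0,0,255],[0,0,0,0,0,0,255],[0,0,0,0,0,0,255],[0,0,0,0,0,0,255],[0,0,0,0,0,0,255],[0,0,0,0,0,0,255],[0,0,0,0,0,0,255]])

```text
time_s: 25.0
eef_pos: [0.5857, 0.0407, 0.1008]
eef_rot: [1.0, 0.022, -0.003, 0.003]
contact_force: [0.2, 0.8, -0.6]
gripper_width: 0.0216
gripper_force: 59.0
```

```bash
python3 - <<'E'
from h import *
print(yaw(),state()["gripper_width"],state()["time_s"])
im,cm=shot("wrist","w13.png"); np.save("cm13.npy",cm,allow_pickle=True); print(yaw())
cv2.imwrite("pics/c13.png",cv2.resize(im[0:300,150:550],None,fx=2,fy=2,interpolation=cv2.INTER_CUBIC))
E
```

```text
(array([0.5857, 0.0407, 0.1008]), np.float64(-87.49), array([-0.006, -0.005, -1.   ])) 0.021553462972689754 25.0
(array([0.5857, 0.0407, 0.1007]), np.float64(-87.48), array([-0.006, -0.005, -1.   ]))
```

View pics/c13.png

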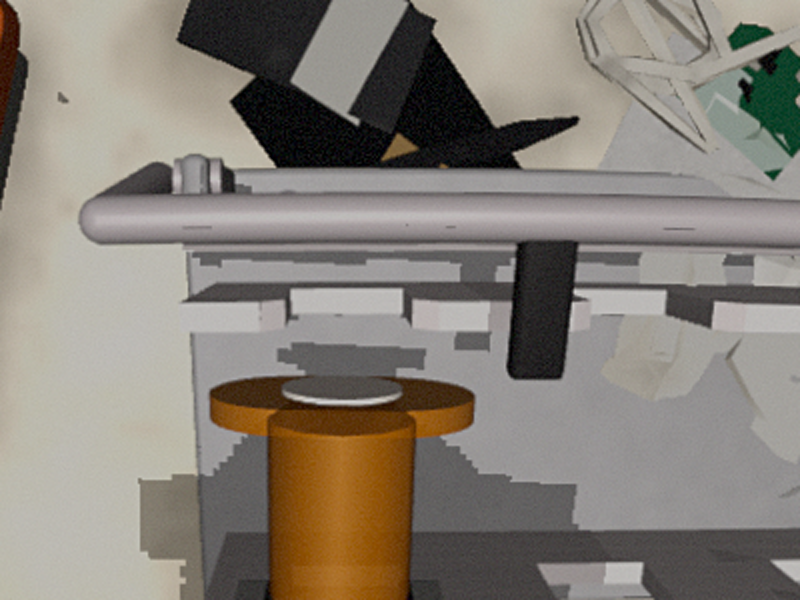

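Picture: slot 1's mouth lies between crop columns 285 and 412 (plate top at rows 303–330). The held barrel's axis is at column 342, flange rim centre about row 405; the crossbar is behind at row 218, tab tip (540,375).

```bash
python3 - <<'E'
from h import *
cm=np.load("cm13.npy",allow_pickle=True).item()
q=lambda x,y:(150+x/2,y/2)
f=lambda x,y,z:onz(cm,[q(x,y)],z)[0].round(4).tolist()
print("cam",(-cm["R"].T@cm["t"]).round(4))
print("flange L/R",f(210,404,.110),f(475,404,.110),"disk rear",f(342.5,390,.110), "body",f(268,450,.110),f(414,450,.110))
print("slot1 mouth",f(348.5,316.5,.066),"edges",f(285,320,.061),f(412,320,.061),"flats",f(262,316,.066),f(434,316,.066),"floor",f(346.5,301,.033))
print("tooth2 r",f(588,316,.061),"front edge top",f(340,330,.066),"rear edge top",f(340,303,.066))
print("bar",f(95,218,.099),f(790,220,.099),"tab tip",f(537,376,.089))
E
```

```text
cam [0.6581 0.0463 0.2421]
flange L/R [0.6288, 0.0645, 0.11] [0.6306, 0.0227, 0.11] disk rear [0.6319, 0.0438, 0.11] body [0.6217, 0.0552, 0.11] [0.6226, 0.0319, 0.11]
slot1 mouth [0.6385, 0.0424, 0.066] edges [0.6366, 0.0556, 0.061] [0.6378, 0.0289, 0.061] flats [0.6379, 0.06, 0.066] [0.6394, 0.0249, 0.066] floor [0.6385, 0.0423, 0.033]
tooth2 r [0.6405, -0.0085, 0.061] front edge top [0.6357, 0.044, 0.066] rear edge top [0.6411, 0.0442, 0.066]
bar [0.6566, 0.085, 0.099] [0.6621, -0.0297, 0.099] tab tip [0.6319, 0.0081, 0.089]
```

Emit:
play_rows(motion=[[0,0,0,0.006,-0.001,0,255],[0,0,0,0.006,0,0,255],[0,0,0,0.005,0,0,255],[0,0,0,0,0,0,255],[0,0,0,0,0,0,255],[0,0,0,0,0,0,255],[0,0,0,0,0,-0.01,255],[0,0,0,0,0,-0.01,255],[0,0,0,0,0,-0.01,255],[0,0,0,0,0,-0.008,255],[0,0,0,0,0,-0.006,255],[0,0,0,0,0,0,255],[0,0,0,0,0,0,255]])

```text
time_s: 26.13
eef_pos: [0.6024, 0.0394, 0.0559]
eef_rot: [1.0, 0.022, -0.004, 0.003]
contact_force: [0.4, 0.2, -0.0]
gripper_width: 0.0219
gripper_force: 59.0
```

```bash
python3 - <<'E'
from h import *
s=state(); print(yaw(),s["gripper_width"],s["contact_force"].round(1),s["ft_torque"].round(2))
im,cm=shot("wrist","w14.png")
m=masks(im)["amber"][:300,150:500]
for c in blobs(m,1000): print(cv2.boundingRect(c+[150,0]))
g=cv2.cvtColor(im,cv2.COLOR_BGR2GRAY)
print(onz(cm,[(150+105,0)],.06)[0])
E
```

```text
(array([0.6024, 0.0394, 0.0559]), np.float64(-87.51), array([-0.008, -0.006, -1.   ])) 0.021866719750791797 [ 0.4  0.2 -0. ] [-0.05 -0.01  0.05]
(255, 200, 132, 100)
[0.7055524  0.06445261 0.06      ]
```

Emit:
play_rows(motion=[[0,0,0,0,0,-0.005,255],[0,0,0,0,0,-0.005,255],[0,0,0,0,0,-0.005,255],[0,0,0,0,0,-0.003,255],[0,0,0,0,0,0,255],[0,0,0,0,0,0,255]])

```text
time_s: 26.68
eef_pos: [0.6025, 0.0396, 0.0381]
eef_rot: [1.0, 0.022, -0.004, 0.003]
contact_force: [1.1, -0.5, 0.1]
gripper_width: 0.0218
gripper_force: 59.0
```

Emit:
play_rows(motion=[[0,0,0,0,0,-0.002,255],[0,0,0,0,0,-0.001,255],[0,0,0,0,0,0,255],[0,0,0,0,0,0,150],[0,0,0,0,0,0,150],[0,0,0,0,0,0,150],[0,0,0,0,0,0,150],[0,0,0,0,0,0.01,150],[0,0,0,0,0,0.02,150],[0,0,0,0,0,0.03,150],[0,0,0,0,0,0.03,150],[0,0,0,0,0,0.03,150],[0,0,0,-0.03,0,0.02,150],[0,0,0,-0.02,0,0,60],[0,0,0,0,0,0,60],[0,0,0,0,0,0,60],[0,0,0,0,0,0,60],[0,0,0,0,0,0,60]])

```text
time_s: 28.18
eef_pos: [0.5534, 0.0398, 0.1754]
eef_rot: [1.0, 0.022, -0.003, 0.003]
contact_force: [-0.4, 0.6, 0.4]
gripper_width: 0.0654
gripper_force: 0.0
```

```bash
python3 - <<'E'
from h import *
s=state(); print(yaw(),s["gripper_width"],s["time_s"])
im,cm=shot("wrist","w15.png")
for z in(.045,.013):
  for c in blobs(masks(im)["amber"],300): print(z,cv2.boundingRect(c),axis(c,cm,z))
im,cm=shot("top","t15.png")
for c in blobs(masks(im)["amber"],60): print("top",axis(c,cm,.013),axis(c,cm,.045)[:2])
E
```

```text
(array([0.5534, 0.0398, 0.1754]), np.float64(-87.47), array([-0.006, -0.006, -1.   ])) 0.06535573665158027 28.1833
0.045 (290, 68, 66, 157) [0.6011 0.0407 0.0973 0.0392 2.5077]
0.045 (519, 13, 46, 25) [ 6.84000e-01 -8.96000e-02  2.95000e-02  1.35000e-02 -8.74597e+01]
0.045 (0, 0, 183, 191) [  0.6383   0.1915   0.1233   0.1024 -14.0307]
0.013 (290, 68, 66, 157) [0.5982 0.0401 0.1087 0.0438 2.5077]
0.013 (519, 13, 46, 25) [ 6.90900e-01 -1.05600e-01  3.30000e-02  1.51000e-02 -8.74598e+01]
0.013 (0, 0, 183, 191) [  0.6397   0.2087   0.1378   0.1145 -14.0307]
top [ 0.4187 -0.0602  0.0921  0.036  16.2235] [ 0.4168 -0.0564]
top [6.06400e-01 2.17700e-01 1.04500e-01 2.30000e-02 7.60813e+01] [0.5998 0.2146]
top [ 0.6794  0.1263  0.0762  0.012  -8.2379] [0.6709 0.1255]
top [  0.7095   0.2516   0.113    0.0596 -39.4184] [0.7003 0.2477]
```

Emit:
play_rows(motion=[[0,0,0.04,-0.0205,-0.0163,0.004,60],[0,0,0.04,-0.0205,-0.0163,0.004,60],[0,0,0.04,-0.0205,-0.0163,0.004,60],[0,0,0.04,-0.0205,-0.0163,0.004,60],[0,0,0.04,-0.0205,-0.0163,0.004,60],[0,0,0.039,-0.0205,-0.0163,0.004,60],[0,0,0,0,0,0,60],[0,0,0,0,0,0,60],[0,0,0,0,0,0,60],[0,0,0,0,0,0,60],[0,0,0,0,0,0,60],[0,0,0,0,0,0,60]])

```text
time_s: 29.28
eef_pos: [0.4301, -0.0578, 0.1991]
eef_rot: [0.99, 0.141, -0.003, 0.003]
contact_force: [-0.4, 0.8, -0.1]
gripper_width: 0.0651
gripper_force: 0.0
```

```bash
python3 - <<'E'
from h import *
s=state(); print(yaw(),s["gripper_width"],s["time_s"])
im,cm=shot("wrist","w16.png")
m=masks(im)["amber"]
for c in blobs(m,300):
    b=cv2.boundingRect(c); print(b,axis(c,cm,.013))
    if b[1]>60:
        for r in range(b[1]+25,b[1]+b[3]-8,15):
            x=np.where(m[r,b[0]:b[0]+b[2]])[0]+b[0]; print(r,x[0],x[-1],onz(cm,[((x[0]+x[-1])/2,r)],.016)[0][:2].round(4))
im,cm=shot("top","t16.png")
for c in blobs(masks(im)["amber"],60): print("top",axis(c,cm,.013),axis(c,cm,.045)[:2])
E
```

```text
(array([ 0.4301, -0.0578,  0.1991]), np.float64(-73.74), array([-0.006, -0.008, -1.   ])) 0.06509365280842302 29.2833
(290, 159, 51, 119) [ 0.4169 -0.0578  0.0964  0.0381 16.1493]
184 303 328 [ 0.4453 -0.05  ]
199 303 327 [ 0.434  -0.0528]
214 302 327 [ 0.4224 -0.0558]
229 303 327 [ 0.4108 -0.0595]
244 303 326 [ 0.3988 -0.0625]
259 303 326 [ 0.3866 -0.0661]
top [0.6101 0.0389 0.0953 0.035  1.0517] [0.6034 0.0403]
top [  0.6613   0.1922   0.1434   0.127  -14.3295] [0.6533 0.1898]
top [  0.7095   0.2516   0.113    0.0596 -39.4184] [0.7003 0.2477]
```

Emit:
play_rows(motion=[[0,0,0,-0.005,0.002,-0.03,60],[0,0,0,0,0,-0.03,60],[0,0,0,0,0,-0.03,60],[0,0,0,0,0,-0.03,60],[0,0,0,0,0,-0.03,60],[0,0,0,0,0,-0.025,60],[0,0,0,0,0,-0.013,60],[0,0,0,0,0,-0.005,60],[0,0,0,0,0,-0.003,60],[0,0,0,0,0,0,60]])

```text
time_s: 30.22
eef_pos: [0.4306, -0.0565, 0.014]
eef_rot: [0.99, 0.14, -0.007, 0.002]
contact_force: [0.3, -0.1, -0.2]
gripper_width: 0.0652
gripper_force: 0.0
```

Emit:
play_rows(motion=[[0,0,0,0,0,0,255],[0,0,0,0,0,0,255],[0,0,0,0,0,0,255],[0,0,0,0,0,0,255],[0,0,0,0,0,0,255],[0,0,0,0,0,0,255]], newtons=60)

```text
time_s: 30.72
eef_pos: [0.4302, -0.0562, 0.0149]
eef_rot: [0.99, 0.141, -0.007, 0.001]
contact_force: [0.1, 0.3, 12.6]
gripper_width: 0.0198
gripper_force: 58.5
```

Emit:
play_rows(motion=[[0,0,0,0,0,0.006,255],[0,0,0,0.01,0,0,255],[0,0,0,0.02,0,0,255],[0,0,0,0.02,0,0,255],[0,0,0,0.01,0,0,255],[0,0,0,0,0,0,255],[0,0,0,0,0,0,255],[0,0,0,0,0,-0.006,255],[0,0,0,0,0,0,255],[0,0,0,0,0,0,100],[0,0,0,0,0,0,60],[0,0,0,0,0,0,60],[0,0,0,0,0,0.02,60],[0,0,0,0,0,0.04,60],[0,0,0,0,0,0.04,60],[0,0,0,0,0,0.04,60],[0,0,0,0,0,0.04,60],[0,0,0,0,0,0,60],[0,0,0,0,0,0,60],[0,0,0,0,0,0,60]])

```text
time_s: 32.38
eef_pos: [0.4894, -0.0557, 0.1934]
eef_rot: [0.99, 0.141, -0.008, 0.001]
contact_force: [0.4, -0.4, -1.0]
gripper_width: 0.065
gripper_force: 0.0
```

```bash
cat > b.py <<'E'
from h import *
s=state(); print(yaw(),s["gripper_width"],s["time_s"])
im,cm=shot("wrist","wb%d.png"%int(s["time_s"]*10))
m=masks(im)["amber"]
for c in blobs(m,300):
    b=cv2.boundingRect(c)
    if b[1]>60:
        print(b,axis(c,cm,.013))
        for r in range(b[1]+25,b[1]+b[3]-8,30):
            x=np.where(m[r,b[0]:b[0]+b[2]])[0]+b[0]; print(r,x[0],x[-1],onz(cm,[((x[0]+x[-1])/2,r)],.016)[0][:2].round(4))
E
python3 b.py
```

```text
(array([ 0.4894, -0.0557,  0.1934]), np.float64(-73.74), array([-0.015, -0.004, -1.   ])) 0.06503140802183384 32.3833
(306, 165, 28, 115) [ 0.4737 -0.0585  0.0923  0.0204 15.7116]
190 308 332 [ 0.5005 -0.0515]
220 307 331 [ 0.4778 -0.0573]
250 307 331 [ 0.4543 -0.0641]
```

```bash
python3 - <<'E'
from h import *
import glob
im=cv2.imread(sorted(glob.glob("pics/wb*.png"))[-1]); h=cv2.cvtColor(im,cv2.COLOR_BGR2HSV)
m=cv2.inRange(h,np.array((5,110,40)),np.array((22,255,255)))
for r in range(146,296,4):
    x=np.where(m[r,260:390])[0]+260; print(r,(x[0],x[-1],len(x)) if len(x) else None, end="; ")
print()
for r in (156,160,164,168): print(r,[tuple(int(v) for v in h[r,c]) for c in range(290,356,6)])
E
```

```text
146 None; 150 None; 154 None; 158 (np.int64(295), np.int64(344), 22); 162 (np.int64(293), np.int64(347), 55); 166 (np.int64(305), np.int64(335), 31); 170 (np.int64(305), np.int64(334), 30); 174 (np.int64(305), np.int64(334), 30); 178 (np.int64(305), np.int64(334), 30); 182 (np.int64(305), np.int64(334), 30); 186 (np.int64(305), np.int64(334), 30); 190 (np.int64(305), np.int64(334), 30); 194 (np.int64(305), np.int64(334), 30); 198 (np.int64(305), np.int64(334), 30); 202 (np.int64(305), np.int64(334), 30); 206 (np.int64(305), np.int64(334), 30); 210 (np.int64(305), np.int64(334), 30); 214 (np.int64(305), np.int64(334), 30); 218 (np.int64(305), np.int64(334), 30); 222 (np.int64(305), np.int64(334), 30); 226 (np.int64(305), np.int64(334), 30); 230 (np.int64(305), np.int64(334), 30); 234 (np.int64(305), np.int64(333), 29); 238 (np.int64(305), np.int64(333), 29); 242 (np.int64(305), np.int64(333), 29); 246 (np.int64(305), np.int64(333), 29); 250 (np.int64(305), np.int64(333), 29); 254 (np.int64(305), np.int64(333), 29); 258 (np.int64(305), np.int64(333), 29); 262 (np.int64(305), np.int64(3
[... 186 characters left out ...]
ne; 290 None; 294 None; 
156 [(20, 15, 154), (19, 20, 139), (19, 37, 118), (22, 51, 110), (25, 30, 92), (25, 43, 78), (17, 31, 74), (20, 57, 99), (16, 49, 98), (16, 35, 138), (18, 34, 134)]
160 [(30, 10, 157), (16, 244, 96), (14, 245, 77), (17, 255, 68), (15, 35, 102), (13, 97, 95), (5, 43, 101), (14, 195, 72), (14, 201, 75), (18, 255, 83), (22, 33, 139)]
164 [(26, 11, 157), (12, 169, 110), (16, 255, 122), (15, 207, 75), (11, 209, 72), (15, 229, 69), (17, 255, 69), (13, 174, 72), (16, 255, 119), (15, 209, 99), (20, 36, 148)]
168 [(12, 8, 155), (18, 8, 156), (24, 8, 158), (16, 237, 98), (15, 211, 127), (16, 178, 150), (17, 239, 125), (17, 247, 92), (22, 27, 144), (18, 33, 154), (20, 30, 154)]
```

Emit:
play_rows(motion=[[0.004,-0.012,0,-0.0155,-0.0033,-0.03,60],[0,0,0,0,0,-0.03,60],[0,0,0,0,0,-0.03,60],[0,0,0,0,0,-0.03,60],[0,0,0,0,0,-0.03,60],[0,0,0,0,0,-0.025,60],[0,0,0,0,0,-0.01,60],[0,0,0,0,0,0,60],[0,0,0,0,0,0,60]])

```text
time_s: 33.18
eef_pos: [0.4729, -0.0603, 0.0078]
eef_rot: [0.99, 0.14, -0.003, -0.001]
contact_force: [0.1, -0.3, 0.4]
gripper_width: 0.0654
gripper_force: 0.0
```

Emit:
play_rows(motion=[[0,0,0,0,0,-0.004,60],[0,0,0,0,0,0,60],[0,0,0,0,0,0,255],[0,0,0,0,0,0,255],[0,0,0,0,0,0,255],[0,0,0,0,0,0,255],[0,0,0,0,0,0,255],[0,0,0,0,0,0,255],[0,0,0,0,0,0,255]], newtons=60)

```text
time_s: 33.93
eef_pos: [0.4747, -0.0594, 0.0056]
eef_rot: [0.99, 0.141, -0.001, 0.0]
contact_force: [0.9, 1.7, 7.1]
gripper_width: 0.0219
gripper_force: 58.4
```

Emit:
play_rows(motion=[[0,0,0,0,0,0.01,255],[0,0,0,0,0,0.02,255],[0,0,0,0,0,0.03,255],[0,0,0,0,0,0.03,255],[0,0,0,0,0,0.03,255],[0,0,-0.048,0.023,-0.006,0,255],[0,0,-0.048,0.023,-0.006,0,255],[0,0,-0.048,0.023,-0.006,0,255],[0,0,-0.048,0.023,-0.006,0,255],[0,0,-0.047,0.023,-0.006,0,255],[0,0,0,0,0,0,255],[0,0,0,0,0,-0.015,255],[0,0,0,0,0,-0.01,255],[0,0,0,0,0,0,255],[0,0,0,0,0,0,255],[0,0,0,0,0,0,255],[0,0,0,0,0,0,255],[0,0,0,0,0,0,255]])

```text
time_s: 35.43
eef_pos: [0.5895, -0.0896, 0.1005]
eef_rot: [1.0, 0.022, -0.001, -0.0]
contact_force: [-0.5, 0.1, -0.8]
gripper_width: 0.0216
gripper_force: 59.1
```

```bash
python3 - <<'E'
from h import *
s=state(); print(yaw(),s["gripper_width"],s["time_s"])
im,cm=shot("wrist","w17.png"); np.save("cm17.npy",cm,allow_pickle=True)
def prof(im,rows,lab):
    h=cv2.cvtColor(im,cv2.COLOR_BGR2HSV); m=cv2.inRange(h,np.array((5,110,40)),np.array((22,255,255)))
    print(lab)
    for r in rows:
        x=np.where(m[r,200:450])[0]+200; print(r,(int(x[0]),int(x[-1])) if len(x) else None,end="; ")
    print()
prof(cv2.imread("pics/w13.png"),range(180,230,3),"w13"); prof(im,range(180,230,3),"w17")
g=cv2.cvtColor(im,cv2.COLOR_BGR2GRAY); g0=cv2.cvtColor(cv2.imread("pics/w13.png"),cv2.COLOR_BGR2GRAY)
print("w13 row158",g0[158,235:455:4].tolist()); 
for r in (152,158,164): print("w17",r,g[r,180:460:4].tolist())
print("cols"); 
for c in (246,420): print(c,g[130:180:2,c].tolist())
print("w13 c250",g0[130:180:2,250].tolist())
E
```

```text
(array([ 0.5895, -0.0896,  0.1005]), np.float64(-87.48), array([-0.002,  0.   , -1.   ])) 0.021611302148077115 35.4333
w13
180 None; 183 None; 186 None; 189 (279, 350); 192 (262, 374); 195 (256, 383); 198 (255, 386); 201 (255, 386); 204 (255, 386); 207 (255, 386); 210 (256, 385); 213 (261, 383); 216 (272, 375); 219 (284, 357); 222 (284, 357); 225 (284, 356); 228 (284, 356); 
w17
180 (259, 379); 183 (254, 384); 186 (254, 385); 189 (254, 384); 192 (255, 384); 195 (255, 384); 198 (258, 381); 201 (271, 371); 204 (284, 356); 207 (284, 355); 210 (284, 355); 213 (284, 355); 216 (284, 355); 219 (284, 355); 222 (284, 355); 225 (284, 354); 228 (284, 355); 
w13 row158 [186, 187, 187, 185, 185, 184, 187, 183, 186, 185, 186, 169, 171, 169, 171, 82, 135, 152, 158, 157, 156, 141, 158, 155, 153, 155, 152, 153, 155, 96, 73, 180, 178, 179, 187, 184, 188, 186, 188, 188, 146, 150, 152, 1, 32, 36, 32, 33, 31, 35, 160, 167, 169, 148, 145]
w17 152 [195, 193, 191, 191, 194, 194, 186, 186, 190, 193, 192, 190, 193, 190, 191, 193, 191, 192, 192, 191, 194, 193, 193, 192, 193, 175, 176, 175, 101, 136, 172, 183, 
[... 585 characters left out ...]
, 162, 165, 158, 165, 165, 165, 167, 167, 163, 165, 171, 166, 168, 168, 168, 171, 166, 168, 171, 168, 168, 167, 168, 167, 167, 169, 166, 168, 167, 167, 169, 170, 168, 168, 157, 158, 155, 155, 157, 156, 156, 153, 155, 157, 161, 158, 156, 111, 157, 157, 153, 153, 147, 164, 171, 178, 149, 35, 40, 30, 40, 37]
cols
246 [167, 169, 168, 172, 162, 73, 80, 75, 168, 193, 192, 191, 192, 191, 194, 178, 159, 159, 162, 159, 164, 162, 161, 160, 167]
420 [187, 187, 190, 190, 190, 190, 190, 190, 191, 188, 188, 184, 184, 182, 176, 174, 161, 147, 153, 155, 156, 155, 153, 155, 161]
w13 c250 [101, 109, 160, 159, 162, 160, 158, 155, 73, 68, 75, 192, 185, 186, 185, 187, 186, 184, 166, 158, 157, 156, 158, 156, 158]
```

```bash
python3 - <<'E'
from h import *
for n,fr,fc,pr,pc in (("13",202,320.6,158.25,324.3),("17",188.7,319.3,153.25,322.3)):
    cm=np.load("cm%s.npy"%n,allow_pickle=True).item()
    F=onz(cm,[(fc,fr)],.109)[0]; P=onz(cm,[(pc,pr)],.066)[0]; print(n,F.round(4),P.round(4),"plate-flange",(P-F)[:2].round(4))
E
```

```text
13 [0.6294 0.0438 0.109 ] [0.6385 0.0424 0.066 ] plate-flange [ 0.009  -0.0015]
17 [ 0.6375 -0.0859  0.109 ] [ 0.6445 -0.0868  0.066 ] plate-flange [ 0.007  -0.0009]
```

Emit:
play_rows(motion=[[0,0,0,0.005,-0.0005,0,255],[0,0,0,0.005,0,0,255],[0,0,0,0.005,0,0,255],[0,0,0,0,0,0,255],[0,0,0,0,0,0,255],[0,0,0,0,0,0,255],[0,0,0,0,0,-0.01,255],[0,0,0,0,0,-0.01,255],[0,0,0,0,0,-0.01,255],[0,0,0,0,0,-0.008,255],[0,0,0,0,0,-0.006,255],[0,0,0,0,0,0,255],[0,0,0,0,0,0,255]])

```text
time_s: 36.57
eef_pos: [0.6041, -0.0903, 0.0555]
eef_rot: [1.0, 0.022, -0.002, -0.0]
contact_force: [0.0, -0.2, -0.5]
gripper_width: 0.0215
gripper_force: 59.1
```

Emit:
play_rows(motion=[[0,0,0,0,0,-0.005,255],[0,0,0,0,0,-0.005,255],[0,0,0,0,0,-0.005,255],[0,0,0,0,0,-0.003,255],[0,0,0,0,0,-0.002,255],[0,0,0,0,0,0,255]])

```text
time_s: 37.07
eef_pos: [0.6046, -0.09, 0.0378]
eef_rot: [1.0, 0.022, -0.0, -0.001]
contact_force: [-6.0, 2.9, 24.0]
gripper_width: 0.0214
gripper_force: 61.9
```

Emit:
play_rows(motion=[[0,0,0,0,0,0.002,255],[0,0,0,0,0,0,150],[0,0,0,0,0,0,150],[0,0,0,0,0,0,150],[0,0,0,0,0,0,150],[0,0,0,0,0,0.01,150],[0,0,0,0,0,0.02,150],[0,0,0,0,0,0.03,150],[0,0,0,0,0,0.03,150],[0,0,0,0,0,0.03,150],[0,0,0,-0.03,0.02,0.02,150],[0,0,0,-0.03,0.03,0,255],[0,0,0,0,0.01,0,255],[0,0,0,0,0,0,255],[0,0,0,0,0,0,255],[0,0,0,0,0,0,255],[0,0,0,0,0,0,255]])

```text
time_s: 38.48
eef_pos: [0.5455, -0.0318, 0.178]
eef_rot: [1.0, 0.021, -0.001, 0.0]
contact_force: [0.3, 0.1, -0.4]
gripper_width: -0.0002
gripper_force: 0.0
```

```bash
sed -i 's/amber=r((8,150,90),(20,255,255))/amber=r((5,110,40),(22,255,255))/' h.py; python3 - <<'E'
from h import *
s=state(); print(yaw(),s["gripper_width"],s["time_s"])
im,cm=shot("wrist","w18.png"); c2,s2=np.cos(np.radians(2.56)),np.sin(np.radians(2.56))
X=np.array([c2,s2]);Y=np.array([-s2,c2]); o=np.array([.6385,.0424])-.038*X-.065*Y; print("rack",o.round(4))
for c in blobs(masks(im)["amber"],800):
    a=axis(c,cm,.045); print(cv2.boundingRect(c),a,"rack xy",((a[:2]-o)@X).round(4),((a[:2]-o)@Y).round(4))
im,cm=shot("top","t18.png")
for c in blobs(masks(im)["amber"],60):
    a=axis(c,cm,.045); print("top",cv2.boundingRect(c),a,((a[:2]-o)@X).round(4),((a[:2]-o)@Y).round(4))
E
```

```text
(array([ 0.5455, -0.0318,  0.178 ]), np.float64(-87.54), array([-0.002, -0.001, -1.   ])) -0.00015677571475693352 38.4833
rack [ 0.6034 -0.0242]
(172, 51, 65, 157) [0.6017 0.0434 0.0974 0.0396 1.0912] rack xy 0.0013 0.0676
(385, 50, 70, 158) [ 0.6074 -0.0884  0.0976  0.0424  1.9685] rack xy 0.0011 -0.0643
(0, 0, 86, 176) [  0.6261   0.1511   0.1233   0.0432 -18.7021] rack xy 0.0305 0.1741
top (0, 242, 105, 96) [  0.4237   0.6483   0.2273   0.2009 -87.778 ] -0.1495 0.6799
top (333, 188, 19, 12) [ 6.379e-01  4.090e-02  3.830e-02  2.400e-02 -8.893e+01] 0.0373 0.0635
top (237, 161, 71, 62) [  0.6528   0.19     0.1402   0.1246 -13.9789] 0.0589 0.2118
top (239, 146, 37, 47) [  0.7005   0.2462   0.1146   0.0608 -40.3315] 0.109 0.2658
top (392, 115, 84, 15) [ 8.01000e-01 -1.56500e-01  1.82100e-01  3.19000e-02 -8.87784e+01] 0.1915 -0.141
top (138, 35, 33, 5) [ 9.89500e-01  4.64800e-01  7.24000e-02  9.70000e-03 -8.94862e+01] 0.4075 0.4713
```

Emit:
play_rows(motion=[[0,0,0,0.027,0.0134,0,255],[0,0,0,0.027,0.0134,0,255],[0,0,0,0.0275,0.0135,0,255],[0,0,0,0,0,0,255],[0,0,0,0,0,-0.03,255],[0,0,0,0,0,-0.03,255],[0,0,0,0,0,0,255],[0,0,0,0,0,-0.008,255],[0,0,0,0,0,-0.008,255],[0,0,0,0,0,-0.008,255],[0,0,0,0,0,-0.008,255],[0,0,0,0,0,-0.006,255],[0,0,0,0,0,0,255]])

```text
time_s: 39.67
eef_pos: [0.6122, 0.0085, 0.0785]
eef_rot: [1.0, 0.021, -0.013, -0.003]
contact_force: [-42.2, -2.3, 24.3]
gripper_width: -0.0001
gripper_force: 22.1
```

Emit:
play_rows(motion=[[0,0,0,-0.014,0,0.004,255],[0,0,0,-0.005,0,0.01,255],[0,0,0,0,0,0.03,255],[0,0,0,0,0,0.03,255],[0,0,0,-0.03,0,0.02,255],[0,0,0,0,0,0,255],[0,0,0,0,0,0,255],[0,0,0,0,0,0,255],[0,0,0,0,0,0,255]])

```text
time_s: 40.42
eef_pos: [0.5783, 0.01, 0.1739]
eef_rot: [1.0, 0.022, -0.001, -0.0]
contact_force: [0.1, 0.1, -0.2]
gripper_width: 0.0002
gripper_force: 0.0
```

```bash
python3 - <<'E'
from h import *
s=state(); print(yaw(),s["contact_force"].round(1),s["time_s"])
im,cm=shot("wrist","w19.png"); np.save("cm19.npy",cm,allow_pickle=True)
h=cv2.cvtColor(im,cv2.COLOR_BGR2HSV); g=h[:,:,2]
p=np.array([.6034,-.0242]);c2,s2=np.cos(np.radians(2.56)),np.sin(np.radians(2.56));X=np.array([c2,s2]);Y=np.array([-s2,c2])
def W(x,y,z): return [*(p+X*x+Y*y),z]
for th in (0,.3,.6,.9,1.05,1.2):
    a=np.radians(194.6)-th; b=np.radians(160.8)-th
    tip=(.066+.0475*np.cos(a),.050+.0475*np.sin(a)); bar=(.066+.0487*np.cos(b),.05+.0487*np.sin(b))
    print(th,"bar",proj(cm,[W(bar[0],.095,bar[1]),W(bar[0],0,bar[1]),W(bar[0],-.095,bar[1])]).round(0).tolist(),"tip",proj(cm,W(tip[0],.032,tip[1])).round(0).tolist())
m=((g<60)&(h[:,:,1]<120)).astype(np.uint8)*255; m[230:]=0
for c in blobs(m,40): print("dark",cv2.boundingRect(c))
for c in (300,330,480): print(c,g[0:230:4,c].tolist())
E
```

```text
(array([0.5783, 0.01  , 0.1739]), np.float64(-87.43), array([-0.002,  0.   , -1.   ])) [ 0.1  0.1 -0.2] 40.4167
0 bar [[220.0, 161.0], [383.0, 161.0], [541.0, 163.0]] tip [[327.0, 156.0]]
0.3 bar [[214.0, 152.0], [387.0, 151.0], [553.0, 154.0]] tip [[327.0, 161.0]]
0.6 bar [[208.0, 134.0], [390.0, 133.0], [565.0, 136.0]] tip [[328.0, 159.0]]
0.9 bar [[203.0, 108.0], [394.0, 108.0], [575.0, 112.0]] tip [[328.0, 149.0]]
1.05 bar [[201.0, 94.0], [395.0, 93.0], [579.0, 98.0]] tip [[328.0, 141.0]]
1.2 bar [[200.0, 78.0], [396.0, 77.0], [582.0, 83.0]] tip [[329.0, 131.0]]
dark (530, 190, 31, 40)
dark (319, 137, 19, 35)
dark (542, 133, 98, 97)
dark (555, 95, 20, 30)
dark (508, 77, 26, 15)
dark (221, 75, 16, 15)
dark (571, 56, 4, 32)
dark (122, 35, 36, 164)
dark (80, 3, 31, 201)
dark (215, 0, 154, 78)
300 [172, 168, 168, 0, 150, 26, 32, 39, 40, 34, 35, 38, 37, 26, 28, 11, 8, 113, 102, 19, 146, 151, 144, 177, 147, 146, 174, 85, 124, 120, 87, 133, 174, 155, 103, 91, 149, 146, 144, 146, 149, 151, 152, 148, 146, 154, 150, 151, 150, 105, 90, 88, 91, 100, 89, 96, 63, 67]
330 [174, 180, 180, 178, 178, 176, 175, 176, 175, 177, 177, 175, 164, 154, 0, 6, 25, 10, 23, 13, 142, 149, 141, 176, 148, 146, 178, 96, 153, 150, 145, 137, 177, 154, 95, 13, 6, 29, 29, 22, 32, 4, 25, 115, 152, 91, 93, 95, 88, 93, 93, 89, 90, 91, 91, 96, 66, 71]
480 [177, 177, 175, 175, 177, 177, 176, 176, 178, 174, 172, 167, 160, 116, 87, 131, 129, 127, 133, 126, 130, 129, 133, 179, 169, 145, 135, 79, 172, 149, 127, 122, 158, 157, 122, 148, 157, 154, 155, 158, 160, 163, 165, 165, 166, 164, 163, 162, 164, 164, 164, 161, 157, 151, 155, 148, 141, 140]
```

Emit:
play_rows(motion=[[0,0,0,0.03,0,0,255],[0,0,0,0.031,-0.001,0,255],[0,0,0,0,0,-0.02,255],[0,0,0,0,0,-0.03,255],[0,0,0,0,0,-0.02,255],[0,0,0,0,0,0,255],[0,0,0,0,0,-0.006,255],[0,0,0,0,0,-0.004,255],[0,0,0,-0.002,0,-0.003,255],[0,0,0,0,0,0,255]])

```text
time_s: 41.3
eef_pos: [0.6354, 0.008, 0.0919]
eef_rot: [1.0, 0.022, -0.002, -0.0]
contact_force: [-1.5, -0.6, 1.6]
gripper_width: -0.0
gripper_force: 0.7
```

Emit:
play_rows(motion=[[0,0,0,-0.003,0,-0.003,255],[0,0,0,-0.003,0,-0.004,255],[0,0,0,-0.002,0,-0.004,255],[0,0,0,-0.001,0,-0.003,255],[0,0,0,-0.001,0,-0.003,255],[0,0,0,0,0,0,255]])

```text
time_s: 41.8
eef_pos: [0.6267, 0.0089, 0.0738]
eef_rot: [1.0, 0.022, -0.001, -0.0]
contact_force: [0.6, 0.4, 0.5]
gripper_width: -0.0007
gripper_force: 0.0
```

Emit:
play_rows(motion=[[0,0,0,-0.002,0,-0.002,255],[0,0,0,-0.001,0,-0.002,255],[0,0,0,0,0,-0.001,255],[0,0,0,0,0,-0.001,255],[0,0,0,0,0,0,255],[0,0,0,0,0,0,255]])

```text
time_s: 42.3
eef_pos: [0.6241, 0.0087, 0.0696]
eef_rot: [1.0, 0.022, -0.0, -0.001]
contact_force: [-3.2, 1.3, 18.0]
gripper_width: 0.0003
gripper_force: 9.1
```

Firm stop at z = 0.0696 matches the closed crossbar top (70 mm). Retreat and check everything.

Emit:
play_rows(motion=[[0,0,0,0,0,0.01,255],[0,0,0,0,0,0.03,255],[0,0,0,0,0,0.03,255],[0,0,0,-0.02,0,0.03,255],[0,0,0,-0.03,0,0,255],[0,0,0,0,0,0,255],[0,0,0,0,0,0,255],[0,0,0,0,0,0,255],[0,0,0,0,0,0,255]])

```text
time_s: 43.05
eef_pos: [0.5742, 0.0089, 0.1677]
eef_rot: [1.0, 0.022, -0.001, 0.0]
contact_force: [-0.0, 0.0, 0.5]
gripper_width: -0.0002
gripper_force: 0.0
```

```bash
python3 - <<'E'
from h import *
s=state(); print(yaw(),s["contact_force"].round(1),s["time_s"])
im,cm=shot("wrist","w20.png")
h=cv2.cvtColor(im,cv2.COLOR_BGR2HSV); g=h[:,:,2]
p=np.array([.6034,-.0242]);c2,s2=np.cos(np.radians(2.56)),np.sin(np.radians(2.56));X=np.array([c2,s2]);Y=np.array([-s2,c2])
W=lambda x,y,z:[*(p+X*x+Y*y),z]
for th in (0,.12,.3):
    b=np.radians(160.8)-th; bar=(.066+.0487*np.cos(b),.05+.0487*np.sin(b))
    print(th,"bar rows",proj(cm,[W(bar[0],y,bar[1]) for y in (.065,0,-.065)]).round(1).tolist())
am=masks(im)["amber"]
for c in blobs(am,300): a=axis(c,cm,.045); print("amber",cv2.boundingRect(c),a,((a[:2]-p)@X).round(4),((a[:2]-p)@Y).round(4))
for y in (.065,-.065):
    u=int(proj(cm,W(.02,y,.066))[0,0]); col=am[:260,u]; e=np.where(np.diff((col>0).astype(int)))[0]; print("col",u,"amber edges",e.tolist())
im,cm=shot("top","t20.png"); ms=masks(im)
for k in("red","purple"):
    for c in blobs(ms[k],20):
        a=axis(c,cm,.01)
        if abs(a[0]-.45)<.06 and abs(a[1]-.43)<.09: print(k,a)
h=cv2.cvtColor(im,cv2.COLOR_BGR2HSV); w=cv2.cvtColor(cv2.imread("pics/top0.png"),cv2.COLOR_BGR2GRAY).astype(int); g=cv2.cvtColor(im,cv2.COLOR_BGR2GRAY).astype(int)
d=(abs(w-g)>25).astype(np.uint8)*255; d[:130]=0; d[345:]=0
for c in blobs(d,25): x,y,ww,hh=cv2.boundingRect(c); print("changed",(x,y,ww,hh),onz(cm,[(x+ww/2,y+hh/2)],.02)[0][:2].round(3))
E
```

```text
(array([0.5742, 0.0089, 0.1677]), np.float64(-87.44), array([-0.002, -0.   , -1.   ])) [-0.   0.   0.5] 43.05
0 bar rows [[267.6, 154.8], [382.9, 154.7], [495.4, 155.8]]
0.12 bar rows [[266.4, 151.7], [384.4, 151.6], [499.5, 152.8]]
0.3 bar rows [[264.4, 144.4], [386.8, 144.3], [505.9, 145.8]]
amber (453, 162, 46, 96) [ 0.589  -0.0888  0.0627  0.025   1.9996] -0.0173 -0.0639
amber (253, 162, 38, 97) [0.5828 0.041  0.0627 0.0232 1.4297] -0.0177 0.0661
amber (451, 104, 70, 45) [ 6.419e-01 -8.730e-02  4.320e-02  2.610e-02 -8.839e+01] 0.0356 -0.0648
amber (236, 103, 70, 45) [ 6.36100e-01  4.24000e-02  4.13000e-02  2.61000e-02 -8.79253e+01] 0.0356 0.0651
amber (473, 40, 53, 43) [ 6.80600e-01 -9.19000e-02  3.22000e-02  2.41000e-02 -8.51526e+01] 0.0741 -0.0711
amber (0, 0, 148, 226) [  0.6303   0.1538   0.157    0.0714 -33.9417] 0.0348 0.1766
col 267 amber edges [103, 147, 161, 257]
col 495 amber edges [39, 55, 78, 82, 105, 148, 162, 198]
red [ 4.64600e-01  4.19500e-01  6.06000e-02  4.30000e-03 -8.88843e+01]
purple [ 4.44200e-01  4.17300e-01  4.09000e-02  6.40000e-03 -8.88642e+01]
changed (463, 276, 47, 7) [ 0.462 -0.27 ]
changed (150, 271, 31, 5) [0.463 0.414]
changed (397, 230, 9, 13) [ 0.552 -0.089]
changed (447, 213, 16, 15) [ 0.589 -0.205]
changed (490, 212, 7, 7) [ 0.601 -0.289]
changed (480, 211, 18, 18) [ 0.591 -0.279]
changed (498, 208, 6, 16) [ 0.601 -0.305]
changed (66, 130, 364, 215) [0.543 0.24 ]
```

```bash
python3 -c "
from rig import close_job
print(close_job())"
```

```text
the job is handed in; nothing more can be done
None
```

I handed the job in at about 43 s of the 208 s allowed. By my last camera check, both barrels that were there are seated in slots 1 and 3 with the keeper closed, both reels are in the tray and both screwdrivers are flat in the box; I never went near the blower or pen, and the hand-in gave no verdict.

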